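Pin the sprung clamp open and load the valve body

ROBOT

A 7-joint arm with a two-finger parallel gripper is mounted at the origin on the work surface. World frame = base frame: x ahead of the robot, y to its left, z up, the work surface at z = 0. Lengths are in m, angles in rad, forces in N, time in s.
With the tool pointing down it reaches from about 0.425 to 0.925 m from the base axis. Payload 6.8 kg.
Tool frame: the origin (TCP) lies midway between the tips of the shut fingers; the grasp point (between the pads) lies 19 mm behind it; z points along the fingers, y is the direction in which the jaws open and shut (so a half turn about z gives the same grasp; the last joint's range is limited). The gripper opens to 85 mm and grips with 20 to 120 N. Pads are 22 mm wide; open, the fingers measure 114 mm over their backs; the gripper's body (76 mm by 85 mm) begins 54 mm behind the grasp point. The pads swing forward as they close: fully open they stand 13 mm farther back than shut.
Start: joints at [-1.279, 0.477, 0.022, 1.555, -0.011, 1.109, -0.083], TCP at [0.263, 0.622, 0.231] pointing down, gripper open.
Joint ranges: [-2.96, 2.96], [-0.34, 2.1], [-1.41, 1.46], [0.24, 2.44], [-1.37, 4.51], [0.17, 1.92], [-2.96, 2.96]. Speed limits (rad/s): [2.39, 2.39, 3.14, 3.14, 3.14, 3.14, 3.14].

INTERFACE

Orientations are given as a rotation vector (axis times angle).
In Python, from bench import r, imaging gives the robot as it stands.
- The arm moves only by the tool jog_arm, never from a script. Its argument "rows" is a list of rows, each an object with "delta_rot": the turn, a rotation vector about the tool's x, y, z in degrees, a list of three; "xyz": the shift along the tool's x, y, z in cm, a list of three; "fingers": the closure, from 0 (fully open) to 1 (shut). A call has exactly 5 rows; each row is the pose to reach, as a shift and turn from the pose measured when the call began, along the tool's axes at that moment; what a row does not reach only later rows make up. A row lasts 1/12 s, in which the tool goes at most 41.7 mm and 7.16 degrees, less where a joint would pass 70% of its speed; a pose out of reach is approached as far as the arm can. A call with a gripper value outside its range is refused whole. The fingers move at their own pace and stop on an object; "grip_force" is the grip in N (left out, the last holds). Time passes only in rows, so rows that repeat a pose let the fingers close, or fill a call up. It gives the time, the measured TCP pose, the force and the opening at its end, in the units of the state.
- r.get_obs(): the state, without advancing time (a new reading comes with each control period).
- imaging.grab_frame(name): name is "scene" or "top" or "wrist"; returns the picture (480x640x3 uint8, blue, green, red); there is no depth.
- imaging.camera_info(name): a dict with "camera_matrix" (3x3 intrinsics, pixels), "xyz" and "attitude" of the camera in the world. Camera axes: x right, y down, z forward; pixel columns grow to the right and rows downward; lengths in m; the calibration is good to about 2 mm. A picture is of the moment at which its call begins: read the wrist's pose just before it. camera_info takes no time and is no camera call; for the wrist camera it gives the pose at the moment of the call.
- r.hand_in(): hands the job in, once; it reports no verdict.
Trained networks look in the newest picture that a camera, given by its name, has taken for a name from the list of things; names that differ only in an ending like _2 or _b are one class to them, and where a whole thing is asked for, a point or a joint stands for the part that bears it (a point fixed in the world has none). Each returns a list of dicts, best first, with "conf" (0 to 1); they miss things now and then, are a little off and sometimes report something else, mostly with a low value. They report only what shows in the picture. A call takes as long as a camera call. They do not tell look-alikes from the thing itself.
- imaging.find_in(camera, query): "position" ([column, row] in pixels, amid what is visible of it).
- imaging.cut_out(camera, query): "region" (480x640 bool, what is visible of it) and "position" ([column, row] in pixels, amid what is visible of it).
- imaging.tip_of(camera, query): "position" ([column, row] in pixels: a listed point, or the origin of a listed thing).
The state is a dict: "clock": time; "joints": joint angles; "qvel": joint speeds; "tau": joint torques, N m; "tcp_pos": TCP position; "orientation": TCP orientation; "contact_force": force on the tool from outside, world axes, zero at the start; "moment": the same for the moment, N m; "grip_width": finger opening in m.
Only numpy, scipy, OpenCV 4.12 (cv2) and the standard library are available. Lean on these libraries where they do the work, as an engineer would, in place of code of your own. Each camera call takes 0.05 s, during which the arm holds its last target.

TASK

Swing the clamp's sprung red arm open and lock it there by dropping the orange-headed pin into the hole of the yellow boss, so that the arm rests against the pin. Then fetch the aluminium valve body from its blue rack and set it down gently, upright and square, on the yellow mark between the two jaws; leave the pin in, and leave the oil bottle, grease jar and wrench where they are.

Things in the scene. Friction and masses are not known exactly. Their poses are not given: they have to be found in the camera images.
- fixture: Sprung clamp bolted to the bench. Origin on the arm's vertical pivot axis at bench level. Grey base plate 16 mm thick, x -90 to +110, y -155 to +155 mm; pivot post 104 mm tall. Fixed dark steel jaw: upright plate 62 mm along y, its face at x +70, y +100 mm, looking to -x; top 126 mm above the bench. The sprung arm's steel jaw (60 mm long, as tall) stands opposite, on its -x side.
- jaw_arm (a joint): Angle (0 to 0.6 rad) of the red two-sided arm. The spring holds it at 0: jaws about 20 mm apart. Grows when the push bar (the arm's half over fixture -y) is pushed to fixture +x; the far jaw then opens. The bar points along fixture -y at 0.4; at 0 it is turned 0.4 rad from there towards -x. Pinned, with the pin on the bar's -x side, it stays at about 0.3 to 0.4, jaws 50-60 mm apart.
- push_point (a point): White mark on the pushed (-x) face of the red push bar, 110 mm from the pivot, 75 mm above the bench; axes turn with the arm (parallel to the fixture's at joint 0.4). The bar is 20 mm wide, 65 to 85 mm above the bench, its pushed face 10 mm off the pivot's axis line; it reaches 155 mm from the pivot. Pushing here takes about 3 N at joint 0, 4 N at 0.4; let go, it springs back.
- pin_hole (a point): Centre of the mouth of the pin hole in the top of the yellow boss (50 x 50 mm, top 55 mm above the bench, 10 mm below the red bar), at fixture (-17, -110, 55) mm. Round vertical hole 18 mm across, 34 mm deep, 2 mm chamfer. With the pin upright and centred here the pushed face of the bar touches its shank at joint 0.4.
- nest (a point): Centre of the yellow mark (44 x 58 mm) on the base plate between the jaws, at fixture (+42, +100, 16) mm: the centre of the valve body's underside belongs here, its 40 mm thickness along fixture x (from jaw to jaw). The pinned gap leaves no room for fingers on those faces, so the body must go in held across its 54 mm.
- pin: Locking pin, 119 mm long, 0.12 kg, at first upright in its stand, foot 17 mm above the bench. Origin at the centre of its foot, z up along it. Steel shank 14 mm across, 74 mm long, with a tapered foot; above it a square orange head 26 x 26 mm, 45 mm tall (74 to 119 mm above the foot), sides along the pin's x and y.
- pin_stand: Black block 80 x 80 x 45 mm fixed to the bench, with a central hole 18 mm across and 28 mm deep in which the pin starts, its axes along the stand's. Origin at the centre of its underside.
- rack: Blue rack fixed to the bench: base 110 (x) x 100 (y) x 12 mm, with upright cheeks on its +y and -y sides, each 60 mm along x and 8 mm thick, 62 mm apart inside, up to 122 mm above the bench. The valve body starts between them on the base, its axes along the rack's. Open on the +x and -x sides. Origin at the centre of its underside.
- valve_body: Aluminium block 40 (x) x 54 (y) x 110 (z) mm, about 0.45 kg, brass ports on its x faces; origin at the centre of its underside. In the rack the cheeks cover its y faces, so it can be taken only across x. For the jaws it must be held across y: stand it on bare bench on the way and take it again a quarter turned. There is free bench beside the fixture, farther out than rack and stand.
- oil_bottle: Bystander: white and orange oil bottle, 64 mm across, 120 mm tall, standing. Origin under its centre.
- grease_jar: Bystander: white jar with green lid, 72 mm across, 80 mm tall, standing. Origin under its centre.
- wrench: Bystander: steel wrench 180 mm long lying along its x on the bench beyond the fixture.
Things that resemble listed ones, but are neither listed nor needed, are in the scene too. Leave any pink or purple look-alike of the pin alone.

How it is judged:
On the way, in this order (a step that is already met when the one before it is completed fails the run):
1. the arm is held open by the pin, which stands in the boss's hole and has been let go (value of joint jaw_arm above 0.28 rad and z of pin in the frame of pin_hole below -0.02 m and horizontal distance between pin and pin_hole below 0.008 m and angle between pin's own z axis and vertical below 0.3 rad and contact force between the fingers and pin below 0.1 N and velocity of joint jaw_arm between -0.2 and 0.2 rad/s), for 0.3 s.
2. the valve body stands on the mark between the jaws, with the arm still pinned open (value of joint jaw_arm above 0.28 rad and z of pin in the frame of pin_hole below -0.02 m and horizontal distance between pin and pin_hole below 0.008 m and angle between pin's own z axis and vertical below 0.3 rad and x of valve_body in the frame of nest between -0.012 and 0.012 m and y of valve_body in the frame of nest between -0.014 and 0.014 m and z of valve_body in the frame of nest between -0.004 and 0.004 m and angle between valve_body's own z axis and vertical below 0.06 rad and angle between the x axis of valve_body and the x axis of fixture, either way round below 0.25 rad), for 0.2 s.
At the end, for the whole second after the job is handed in: Arm held open over 0.28 rad by the pin, 20 mm or more deep in the hole, within 8 mm of its axis, tilt under 0.3 rad; valve body at rest on the base plate (height 4 mm), upright (0.06 rad), within 12 mm across and 14 mm along the jaws of the mark, square to them within 0.25 rad (all of step 2 and linear speed of each of valve_body, pin below 0.02 m/s); the robot touches nothing.
It fails at once if the valve body is dropped into the gap (falls faster than 0.4 m/s at the nest) (horizontal distance between valve_body and nest below 0.03 m and linear speed of valve_body above 0.4 m/s).
It fails at once if the oil bottle is moved more than 30 mm or knocked over (distance of oil_bottle from where it was at the start of the episode above 0.03 m or angle between oil_bottle's own z axis and vertical above 0.5 rad).
It fails at once if the grease jar is moved more than 30 mm or knocked over (distance of grease_jar from where it was at the start of the episode above 0.03 m or angle between grease_jar's own z axis and vertical above 0.5 rad).
It fails at once if the wrench is moved more than 30 mm or knocked over (distance of wrench from where it was at the start of the episode above 0.03 m).
It also fails if it takes over 72 s, if anything falls off the work surface, if the arm or the gripper's body presses on something with over 40 N, if the wrist force passes 120 N, or if a joint passes its speed limit or range.

## Working session

There is one attempt and no reset: what is moved stays moved. The work goes in short steps, Python scripts to look and compute and a tool call to move; the robot and the scene stay as the last step left them, time stands still between calls to the robot, and variables do not carry over. Pictures are saved under pics/ and viewed, and the job is handed in when it is done.

Besides the shell and the picture viewer there is one more tool, called after "Request:" by a JSON object that holds its "name" and its "arguments". jog_arm: Moves the arm, as the interface text tells. Its arguments: {"type":"object","properties":{"rows":{"type":"array","items":{"type":"object","properties":{"delta_rot":{"type":"array","items":{"type":"number"}},"xyz":{"type":"array","items":{"type":"number"}},"fingers":{"type":"number"}}}},"grip_force":{"type":"number"}},"required":["rows"]}

```bash
ls; mkdir -p pics; python3 - <<'E'
from bench import r, imaging
import cv2
o=r.get_obs(); print(o)
for n in("scene","top","wrist"):
    im=imaging.grab_frame(n); cv2.imwrite(f"pics/{n}0.png",im)
    print(n,imaging.camera_info(n))
E
```

```text
pics
{'clock': 0.0, 'joints': array([-1.27911739,  0.47779757,  0.0223582 ,  1.55645506, -0.0115014 ,
        1.10929379, -0.08308623]), 'qvel': array([-0.00134686,  0.00017129, -0.00025204, -0.00030631, -0.00072322,
       -0.00038074,  0.0005303 ]), 'tau': array([-4.05402288e-04, -5.96438420e+01,  1.60739075e+00, -2.81201684e+01,
        1.23629623e-02,  9.10379458e-03, -1.72071748e-05]), 'tcp_pos': array([0.26251348, 0.62121861, 0.23032625]), 'orientation': array([-6.23725429e-01, -3.07882654e+00,  2.84587538e-03]), 'contact_force': array([0.38882993, 0.19728231, 0.15826421]), 'moment': array([ 0.03542883,  0.06315149, -0.04699313]), 'grip_width': 0.0853601091467705}
scene {'camera_matrix': array([[617.35210866,   0.        , 315.65206334],
       [  0.        , 617.35210866, 232.40333616],
       [  0.        ,   0.        ,   1.        ]]), 'xyz': array([1.34960151, 0.61075143, 0.96589895]), 'attitude': array([-1.1697618 , -2.34291899,  0.9999266 ])}
top {'camera_matrix': array([[505.88302857,   0.        , 322.32955947],
       [  0.        , 505.88302857, 228.92458676],
       [  0.        ,   0.        ,   1.        ]]), 'xyz': array([0.4357194 , 0.04488157, 1.13943585]), 'attitude': array([-2.14922887,  2.14047593, -0.20662989])}
wrist {'camera_matrix': array([[393.80315554,   0.        , 316.49202494],
       [  0.        , 393.80315554, 239.78294137],
       [  0.        ,   0.        ,   1.        ]]), 'xyz': array([0.19905325, 0.64963046, 0.37298359]), 'attitude': array([2.41795138, 1.60589373, 0.22066477])}
```

View pics/scene0.png

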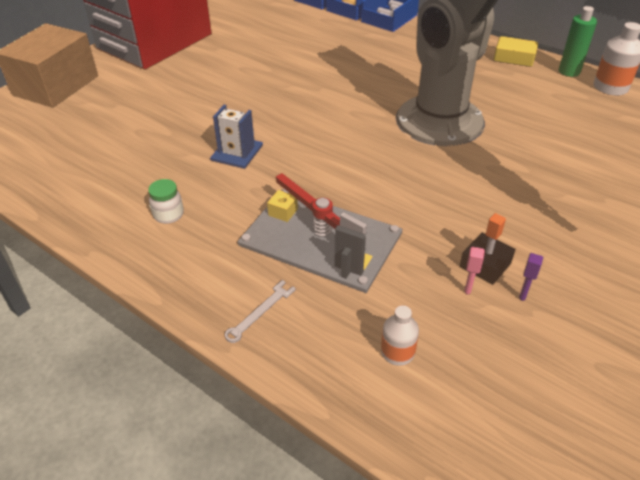

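View pics/top0.png

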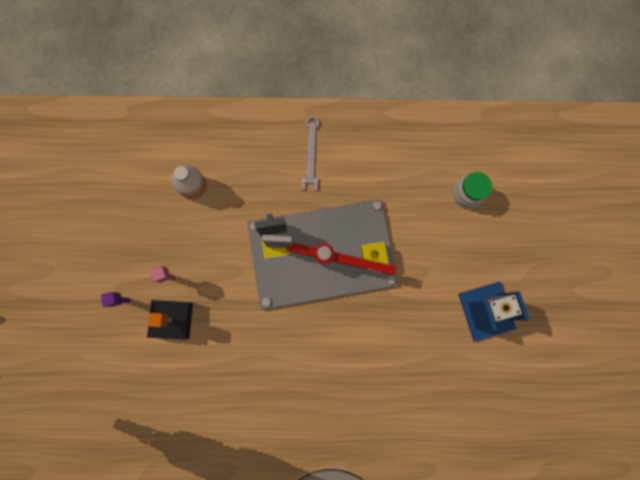

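View pics/wrist0.png

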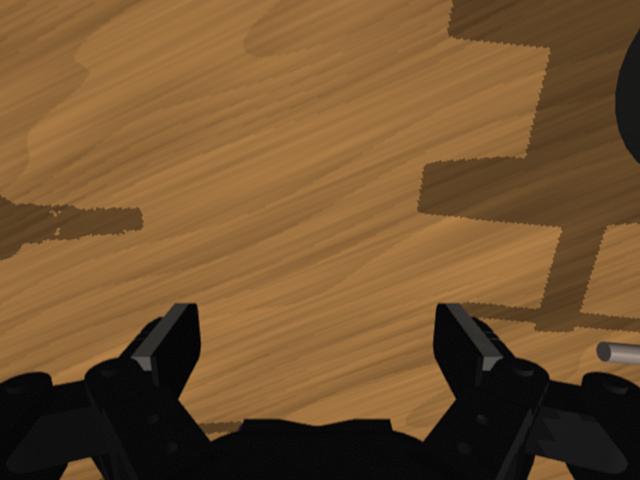

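```bash
cat > h.py <<'E'
import numpy as np, cv2
from scipy.spatial.transform import Rotation as R
from bench import r, imaging
def cam(n):
    c=imaging.camera_info(n); return c['camera_matrix'],np.array(c['xyz']),R.from_rotvec(c['attitude']).as_matrix()
def proj(n,p,c=None):
    K,t,M=c or cam(n); q=(np.atleast_2d(p)-t)@M; q=q@K.T; return q[:,:2]/q[:,2:]
def ray(n,uv,z,c=None):
    K,t,M=c or cam(n); d=M@np.linalg.solve(K,[uv[0],uv[1],1.]); return t+d*(z-t[2])/d[2]
def tri(l):  # [(cam tuple,uv)]
    A=np.zeros((3,3));b=np.zeros(3)
    for (K,t,M),uv in l:
        d=M@np.linalg.solve(K,[uv[0],uv[1],1.]);d/=np.linalg.norm(d);P=np.eye(3)-np.outer(d,d);A+=P;b+=P@t
    return np.linalg.solve(A,b)
def tool(o=None):
    o=o or r.get_obs(); return o['tcp_pos'],R.from_rotvec(o['orientation']).as_matrix()
E
python3 - <<'E'
from h import *
np.set_printoptions(precision=4,suppress=True)
p,M=tool();print(p);print(M)
for n in("scene","top","wrist"): print(n,proj(n,[p,[0.4,0,0],[0.5,0,0],[0.4,.1,0]]).round(0).tolist())
names=["fixture","jaw_arm","push_point","pin_hole","nest","pin","pin_stand","rack","valve_body","oil_bottle","grease_jar","wrench"]
for n in("scene","top"):
    imaging.grab_frame(n)
    for q in names:
        print(n,q,"TIP",[(np.round(d['position'],1).tolist(),round(d['conf'],2)) for d in imaging.tip_of(n,q)])
E
```

```text
[0.2626 0.6214 0.2306]
[[-0.9211  0.3892 -0.0004]
 [ 0.3892  0.9211 -0.0013]
 [-0.0001 -0.0013 -1.    ]]
scene [[686.0, 191.0], [357.0, 195.0], [333.0, 217.0], [393.0, 211.0]]
top [[-33.0, 418.0], [330.0, 331.0], [330.0, 286.0], [285.0, 331.0]]
wrist [[314.0, 311.0], [-111.0, 502.0], [-60.0, 558.0], [-43.0, 477.0]]
scene fixture TIP [([317.3, 234.9], 0.69)]Traceback (most recent call last):
  File "<stdin>", line 9, in <module>
ValueError: it knows: fixture, grease_jar, nest, oil_bottle, pin, pin_hole, pin_stand, push_point, rack, valve_body, wrench
```

```bash
python3 - <<'E'
from h import *
import json
names=["fixture","push_point","pin_hole","nest","pin","pin_stand","rack","valve_body","oil_bottle","grease_jar","wrench"]
D={}
for n in("scene","top"):
    imaging.grab_frame(n)
    for q in names:
        l=[(np.round(d['position'],1).tolist(),round(d['conf'],2)) for d in imaging.tip_of(n,q)]
        D[n+q]=l
        print(n,q,l)
json.dump(D,open('tips.json','w'))
for q in names:
    if D['scene'+q] and D['top'+q]:
        print(q,tri([(cam('scene'),D['scene'+q][0][0]),(cam('top'),D['top'+q][0][0])]).round(4))
print(r.get_obs()['clock'])
E
```

```text
scene fixture [([319.0, 236.3], 0.8), ([297.1, 187.5], 0.24)]
scene push_point [([294.8, 182.6], 0.93)]
scene pin_hole [([282.9, 200.4], 0.68)]
scene nest [([357.7, 257.7], 0.89)]
scene pin [([524.0, 299.1], 0.9), ([468.2, 288.6], 0.89), ([485.1, 260.9], 0.56)]
scene pin_stand []
scene rack [([240.2, 153.6], 0.77), ([489.1, 258.8], 0.26)]
scene valve_body [([234.7, 149.1], 0.92)]
scene oil_bottle [([392.4, 353.1], 0.65)]
scene grease_jar [([169.0, 212.5], 0.81), ([484.4, 267.8], 0.63)]
scene wrench [([258.3, 315.6], 0.63), ([238.7, 154.2], 0.42)]
top fixture [([320.1, 256.8], 0.93)]
top push_point [([374.0, 271.1], 0.94)]
top pin_hole [([372.5, 254.9], 0.88)]
top nest [([274.6, 246.3], 0.9)]
top pin [([128.7, 302.5], 0.64), ([173.2, 279.4], 0.53), ([170.2, 320.0], 0.5)]
top pin_stand [([172.7, 318.9], 0.63)]
top rack []
top valve_body [([485.2, 307.5], 0.57)]
top oil_bottle [([321.2, 259.4], 0.34)]
top grease_jar [([465.9, 193.0], 0.93)]
top wrench [([309.1, 155.1], 0.9), ([374.0, 271.3], 0.33)]
fixture [0.5673 0.0179 0.0016]
push_point [ 0.5256 -0.0889  0.0771]
pin_hole [ 0.5642 -0.0913  0.0493]
nest [0.5851 0.1257 0.0159]
pin [ 0.4606  0.4496 -0.0085]
valve_body [ 0.4527 -0.3451  0.0143]
oil_bottle [ 0.5569  0.1083 -0.3334]
grease_jar [ 0.7149 -0.3161  0.0015]
wrench [ 0.81   0.046 -0.013]
1.45
```

```bash
python3 - <<'E'
import cv2
a=cv2.imread('pics/top0.png');b=cv2.imread('pics/scene0.png')
cv2.imwrite('pics/z1.png',cv2.resize(a[190:320,235:415],(800,578),interpolation=cv2.INTER_CUBIC))
cv2.imwrite('pics/z2.png',cv2.resize(b[165:295,230:410],(800,578),interpolation=cv2.INTER_CUBIC))
l=cv2.resize(a[255:345,90:210],(400,300),interpolation=cv2.INTER_CUBIC)
m=cv2.resize(a[270:345,450:550],(400,300),interpolation=cv2.INTER_CUBIC)
n=cv2.resize(b[205:310,430:570],(400,300),interpolation=cv2.INTER_CUBIC)
k=cv2.resize(b[95:170,195:295],(400,300),interpolation=cv2.INTER_CUBIC)
cv2.imwrite('pics/z3.png',cv2.vconcat([cv2.hconcat([l,m]),cv2.hconcat([n,k])]))
E
```

```text
(no output)
```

View pics/z1.png

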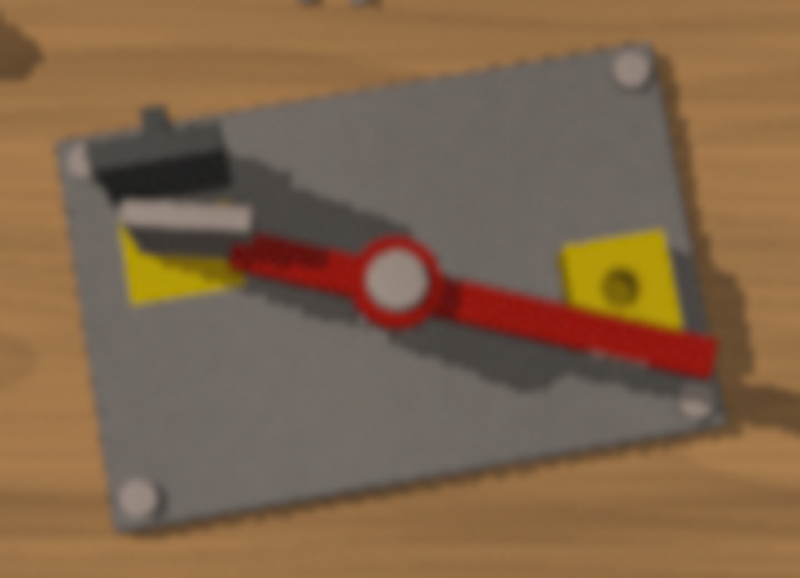

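View pics/z2.png

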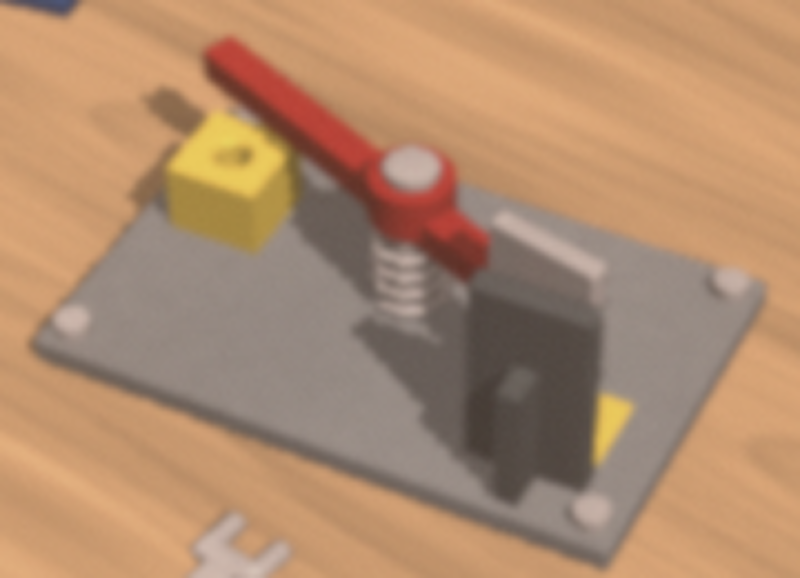

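View pics/z3.png

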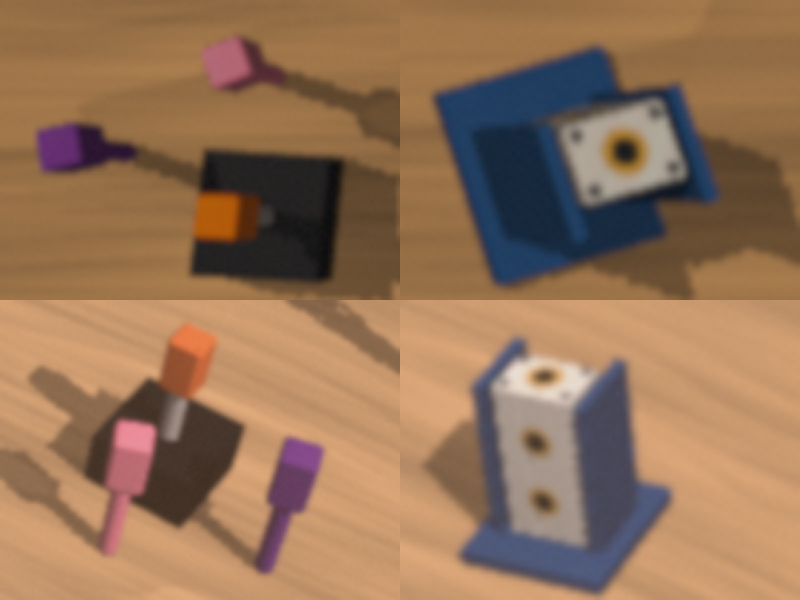

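```bash
cat > fit.py <<'E'
from h import *
from scipy.optimize import least_squares
T=cam('top');S=cam('scene')
def z(uv,off,s): return np.array(uv)/s+np.array(off)-0.5+0.5/s
def fit(P,x0,nm):
    def res(v):
        c,s=np.cos(v[2]),np.sin(v[2]);o=[]
        for cm,q,uv in P:
            w=[v[0]+c*q[0]-s*q[1],v[1]+s*q[0]+c*q[1],q[2]]
            o.append(proj(None,w,cm)[0]-uv)
        return np.ravel(o)
    f=least_squares(res,x0,loss='soft_l1'); print(nm,f.x.round(4),np.degrees(f.x[2]).round(2));print(res(f.x).reshape(-1,2).round(1).tolist()); return f.x
a=lambda *u:z(u,(235,190),4.444); b=lambda *u:z(u,(230,165),4.444)
m=.001
F=[(T,(110*m,155*m,16*m),a(58,145)),(T,(110*m,-155*m,16*m),a(655,45)),(T,(-90*m,-155*m,16*m),a(728,425)),(T,(-90*m,155*m,16*m),a(115,530)),
(S,(110*m,155*m,16*m),b(607,545)),(S,(110*m,-155*m,16*m),b(33,338)),(S,(-90*m,155*m,16*m),b(766,285)),
(T,(-17*m,-110*m,55*m),a(621,288)),(S,(-17*m,-110*m,55*m),b(233,156)),(T,(0,0,104*m),a(397,278)),(S,(0,0,104*m),b(413,166))]
fx=fit(F,[.567,.018,.17],'fixture'); fit([p for p in F if p[0] is T],fx,'fT'); fit([p for p in F if p[0] is S],fx,'fS')
l=lambda *u:z(u,(90,255),10/3); n=lambda u,v:z((u,v-300),(430,205),400/140)
h=.04;St=[(T,(h,h,.045),l(205,152)),(T,(h,-h,.045),l(333,158)),(T,(-h,-h,.045),l(322,278)),(T,(-h,h,.045),l(190,273)),
(S,(-h,h,.045),n(244,427)),(S,(-h,-h,.045),n(149,379)),(S,(h,-h,.045),n(93,440)),(S,(h,h,.045),n(190,488))]
st=fit(St,[.45,.38,-.05],'stand')
q=lambda u,v:z((u-400,v),(450,270),4); k=lambda u,v:z((u-400,v-300),(195,95),4)
Rk=[(T,(.055,.05,.012),q(433,97)),(T,(.055,-.05,.012),q(602,47)),(T,(-.055,.05,.012),q(497,285)),(T,(-.055,-.05,.012),q(665,237)),
(S,(.055,.05,.012),k(602,578)),(S,(.055,-.05,.012),k(462,552)),(S,(-.055,.05,.012),k(670,488)),(T,(0,0,.122),q(625,150)),(S,(0,0,.122),k(543,376))]
rk=fit(Rk,[.45,-.34,.3],'rack')
c,s=np.cos(fx[2]),np.sin(fx[2])
for nm,p in dict(hole=(-.017,-.11),nest=(.042,.1)).items(): print(nm,fx[0]+c*p[0]-s*p[1],fx[1]+s*p[0]+c*p[1])
# pin head centre
print('pin head top px',proj('top',[*st[:2],.136]),l(217,216),'scene',proj('scene',[*st[:2],.136]),n(195,334))
for nm,t,sc in (('oil',None,None),): pass
E
python3 fit.py
```

```text
fixture [0.5621 0.0167 0.174 ] 9.97
[[-1.2, -1.5], [-0.7, -1.2], [-0.0, 0.0], [-0.6, 0.6], [-0.2, 0.6], [-0.7, -1.1], [0.5, -1.9], [0.2, -0.1], [-0.2, -1.7], [-0.2, 0.2], [-0.6, -1.6]]
fT [0.5618 0.0158 0.1717] 9.84
[[-0.7, -1.5], [-0.2, -0.9], [0.3, 0.3], [-0.3, 0.6], [0.6, 0.2], [0.2, 0.4]]
fS [0.5649 0.0194 0.1739] 9.96
[[0.2, 2.1], [-0.7, 0.1], [1.0, -0.7], [-0.0, -0.6], [-0.3, -0.4]]
stand [ 0.4274  0.3461 -0.0552] -3.16
[[-0.7, -2.1], [-1.4, -1.7], [-2.0, 0.6], [-0.6, -0.1], [-0.1, -1.3], [-1.0, -1.6], [-0.9, -2.3], [-0.1, -0.8]]
rack [ 0.4458 -0.348   0.2861] 16.39
[[-0.2, -1.2], [-0.5, -1.2], [-0.1, 0.3], [0.4, -0.7], [-0.6, 0.5], [-1.0, -1.2], [0.5, -1.3], [-0.1, 2.8], [1.4, -1.6]]
hole 0.5644164026427745 -0.09463141225303666
nest 0.5861746258017276 0.12241139395109718
pin head top px [[154.19933422 318.637637  ]] [154.75 319.45] scene [[496.63798705 217.35162455]] [497.925 216.575]
```

```bash
python3 - <<'E'
from h import *
for nm,uv in dict(pink=(468,288.5),purple=(524,299)).items(): print(nm,ray('scene',uv,0).round(3))
print('oil scene', ray('scene',(400,352),0).round(3), 'top', ray('top',(192,190),0.0).round(3))
for nm,uv in dict(pinkhead=(160,273),purplehead=(110,299)).items(): print(nm,ray('top',uv,0.1).round(3))
print('oil cap top',ray('top',(181,173),.12))
E
```

```text
pink [0.509 0.349 0.   ]
purple [0.467 0.452 0.   ]
oil scene [0.725 0.32  0.   ] top [0.718 0.317 0.   ]
pinkhead [0.519 0.35  0.1  ]
purplehead [0.466 0.448 0.1  ]
oil cap top [0.72399704 0.31277643 0.12      ]
```

```bash
cat > go.py <<'E'
import sys
from h import *
def go(p,yaw):
    o=r.get_obs(); t,M=tool(o); a=np.radians(yaw)
    y=np.array([np.cos(a),np.sin(a),0]); x=np.array([-np.sin(a),np.cos(a),0]); G=np.c_[x,y,[0,0,-1]]
    d=M.T@(np.array(p)-t)*100; w=np.degrees(R.from_matrix(M.T@G).as_rotvec())
    print('clk %.2f'%o['clock'],'tcp',t.round(4),'yaw %.1f'%np.degrees(np.arctan2(M[1,1],M[0,1])),'tilt %.2f'%np.degrees(np.arccos(-M[2,2])),'grip %.4f'%o['grip_width'],'F',o['contact_force'].round(1),'j',o['joints'].round(2))
    print('xyz',d.round(2).tolist(),'rot',w.round(1).tolist())
if __name__=='__main__': v=list(map(float,sys.argv[1:])); go(v[:3],v[3])
E
python3 go.py .427 .346 .28 -3
```

```text
clk 1.45 tcp [0.2627 0.6218 0.2313] yaw 67.1 tilt 0.00 grip 0.0853 F [ 0.8 -0.5  0.2] j [-1.28  0.48  0.02  1.56 -0.01  1.11 -0.08]
xyz [-25.87, -19.01, -4.87] rot [0.0, -0.0, 70.1]
```

Request:
{"name": "jog_arm", "arguments": {"rows": [{"xyz": [-4, -2.9, -2], "delta_rot": [0, 0, 7], "fingers": 0.3}, {"xyz": [-7, -5.2, -3.5], "delta_rot": [0, 0, 14], "fingers": 0.3}, {"xyz": [-10.4, -7.6, -4.9], "delta_rot": [0, 0, 21], "fingers": 0.3}, {"xyz": [-13.8, -10.1, -4.9], "delta_rot": [0, 0, 28], "fingers": 0.3}, {"xyz": [-17.2, -12.6, -4.9], "delta_rot": [0, 0, 35], "fingers": 0.3}], "grip_force": 60}}

```text
clock: 1.87
tcp_pos: [0.3664, 0.4492, 0.2817]
orientation: [-1.529, -2.745, -0.005]
contact_force: [1.2, -0.2, 0.2]
grip_width: 0.0598
```

```bash
python3 go.py .427 .346 .28 -3
```

```text
clk 1.87 tcp [0.3664 0.4492 0.2817] yaw 31.8 tilt 0.17 grip 0.0598 F [ 1.2 -0.2  0.2] j [-1.15  0.27  0.2   1.74 -0.06  1.13 -0.38]
xyz [-11.97, -0.29, 0.15] rot [0.1, -0.1, 34.8]
```

Request:
{"name": "jog_arm", "arguments": {"rows": [{"xyz": [-3.4, -0.1, 0], "delta_rot": [0, 0, 7], "fingers": 0.3}, {"xyz": [-6.8, -0.2, 0], "delta_rot": [0, 0, 14], "fingers": 0.3}, {"xyz": [-9.5, -0.3, 0.1], "delta_rot": [0, 0, 21], "fingers": 0.3}, {"xyz": [-11.9, -0.3, 0.1], "delta_rot": [0, 0, 28], "fingers": 0.3}, {"xyz": [-11.97, -0.3, 0.1], "delta_rot": [0, 0, 34.8], "fingers": 0.3}]}}

```text
clock: 2.28
tcp_pos: [0.4303, 0.3403, 0.281]
orientation: [2.294, 2.145, 0.005]
contact_force: [1.7, 0.3, 0.5]
grip_width: 0.0601
```

```bash
python3 go.py .427 .346 .28 -3; python3 - <<'E'
from h import *
st=[.4274,.3461]; c=cam('wrist')
im=imaging.grab_frame('wrist')
for z in (.136,.091,.045): 
    u=proj(None,[*st,z],c)[0]; cv2.circle(im,tuple(int(x) for x in u),3,(0,255,0),-1); print(z,u)
cv2.imwrite('pics/w1.png',im)
E
```

```text
clk 2.28 tcp [0.4303 0.3403 0.281 ] yaw -3.8 tilt 0.19 grip 0.0601 F [1.7 0.3 0.5] j [-1.08  0.22  0.35  1.82 -0.08  1.11 -0.76]
xyz [0.55, -0.36, 0.1] rot [0.2, -0.1, -0.8]
0.136 [311.71235758 218.40969556]
0.091 [312.2212821  206.89372625]
0.045 [312.62219046 197.82195198]
```

View pics/w1.png

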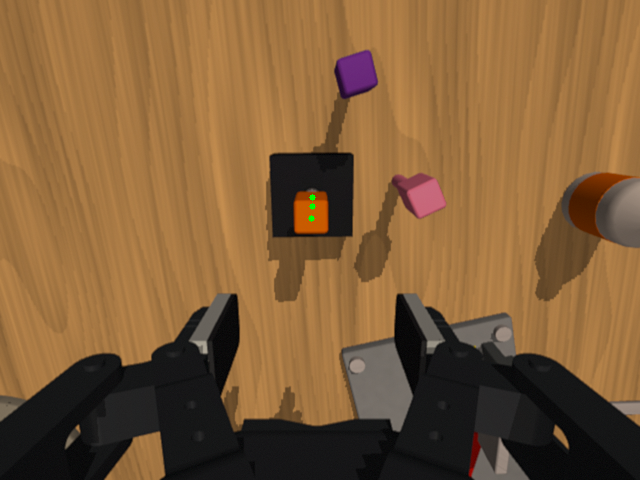

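```bash
python3 go.py .4268 .349 .094 -3.6
```

```text
clk 2.33 tcp [0.4288 0.3428 0.2809] yaw -4.1 tilt 0.19 grip 0.0599 F [-1.6  0.2  0.1] j [-1.08  0.22  0.35  1.82 -0.09  1.11 -0.77]
xyz [0.56, -0.28, 18.69] rot [0.1, -0.2, -0.5]
```

Request:
{"name": "jog_arm", "arguments": {"rows": [{"xyz": [0.5, -0.28, 3], "delta_rot": [0.1, -0.2, -0.5], "fingers": 0.3}, {"xyz": [0.56, -0.28, 7], "delta_rot": [0.1, -0.2, -0.5], "fingers": 0.3}, {"xyz": [0.56, -0.28, 10], "delta_rot": [0.1, -0.2, -0.5], "fingers": 0.3}, {"xyz": [0.56, -0.28, 11.5], "delta_rot": [0.1, -0.2, -0.5], "fingers": 0.3}, {"xyz": [0.56, -0.28, 11.5], "delta_rot": [0.1, -0.2, -0.5], "fingers": 0.3}]}}

```text
clock: 2.75
tcp_pos: [0.4241, 0.348, 0.1622]
orientation: [2.285, 2.155, -0.011]
contact_force: [-1.1, -0.6, 0.3]
grip_width: 0.0598
```

```bash
python3 go.py .4268 .349 .094 -3.6;  python3 - <<'E'
from h import *
c=cam('wrist')
im=imaging.grab_frame('wrist')
for st in [(.4268,.349)]:
  for z in (.136,.091): 
    for d in [(0,0),(.013,.013),(.013,-.013),(-.013,.013),(-.013,-.013)]:
      a=np.radians(-3.6);u=proj(None,[st[0]+np.cos(a)*d[0]-np.sin(a)*d[1],st[1]+np.sin(a)*d[0]+np.cos(a)*d[1],z],c)[0]; cv2.circle(im,tuple(int(x) for x in u),2,(0,255,0) if z>.1 else (255,0,0),-1)
cv2.imwrite('pics/w2.png',im)
E
```

```text
clk 2.75 tcp [0.4241 0.348  0.1622] yaw -3.4 tilt 0.42 grip 0.0598 F [-1.1 -0.6  0.3] j [-1.06  0.36  0.32  1.94 -0.14  0.87 -0.72]
xyz [0.16, 0.29, 6.82] rot [-0.2, 0.3, 0.2]
```

View pics/w2.png

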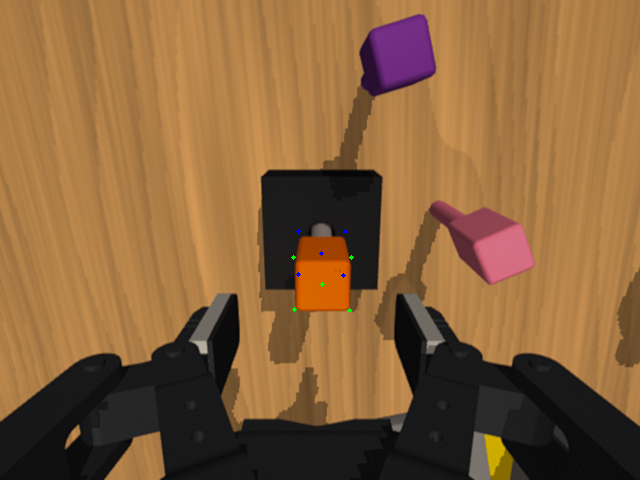

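Request:
{"name": "jog_arm", "arguments": {"rows": [{"xyz": [0.1, 0.2, 3], "delta_rot": [-0.2, 0.3, 0.2], "fingers": 0.3}, {"xyz": [0.16, 0.29, 6], "delta_rot": [-0.2, 0.3, 0.2], "fingers": 0.3}, {"xyz": [0.16, 0.29, 6.82], "delta_rot": [-0.2, 0.3, 0.2], "fingers": 0.3}, {"xyz": [0.16, 0.29, 6.82], "delta_rot": [-0.2, 0.3, 0.2], "fingers": 0.3}, {"xyz": [0.16, 0.29, 6.82], "delta_rot": [-0.2, 0.3, 0.2], "fingers": 0.45}]}}

```text
clock: 3.22
tcp_pos: [0.4289, 0.3508, 0.0977]
orientation: [-2.289, -2.151, -0.006]
contact_force: [0.9, -0.3, 1.4]
grip_width: 0.049
```

```bash
python3 go.py .4268 .349 .094 -3.6
```

```text
clk 3.22 tcp [0.4289 0.3508 0.0977] yaw -3.6 tilt 0.21 grip 0.0490 F [ 0.9 -0.3  1.4] j [-1.03  0.46  0.29  1.98 -0.19  0.73 -0.68]
xyz [-0.19, -0.2, 0.37] rot [0.1, -0.2, 0.0]
```

Request:
{"name": "jog_arm", "arguments": {"rows": [{"xyz": [-0.19, -0.1, 0.3], "delta_rot": [0, 0, 0], "fingers": 0.5}, {"xyz": [-0.19, -0.1, 0.3], "delta_rot": [0, 0, 0], "fingers": 1}, {"xyz": [-0.19, -0.1, 0.3], "delta_rot": [0, 0, 0], "fingers": 1}, {"xyz": [-0.19, -0.1, 0.3], "delta_rot": [0, 0, 0], "fingers": 1}, {"xyz": [-0.19, -0.1, 0.3], "delta_rot": [0, 0, 0], "fingers": 1}], "grip_force": 80}}

```text
clock: 3.63
tcp_pos: [0.4283, 0.3496, 0.0964]
orientation: [-2.289, -2.151, -0.009]
contact_force: [-2.3, -0.9, 6.4]
grip_width: 0.0252
```

```bash
python3 go.py .4268 .349 .25 -3.6;python3 go.py .4268 .349 .25 -3.6
```

```text
clk 3.63 tcp [0.4283 0.3496 0.0964] yaw -3.6 tilt 0.34 grip 0.0252 F [-2.3 -0.9  6.4] j [-1.02  0.46  0.29  1.98 -0.19  0.72 -0.68]
xyz [0.0, -0.09, -15.36] rot [0.2, -0.3, 0.0]
clk 3.63 tcp [0.4283 0.3496 0.0964] yaw -3.6 tilt 0.34 grip 0.0252 F [-2.3 -0.9  6.4] j [-1.02  0.46  0.29  1.98 -0.19  0.72 -0.68]
xyz [0.0, -0.09, -15.36] rot [0.2, -0.3, 0.0]
```

Request:
{"name": "jog_arm", "arguments": {"rows": [{"xyz": [0, 0, -3], "delta_rot": [0.2, -0.3, 0], "fingers": 1}, {"xyz": [0, 0, -6], "delta_rot": [0.2, -0.3, 0], "fingers": 1}, {"xyz": [0, -0.1, -9], "delta_rot": [0.2, -0.3, 0], "fingers": 1}, {"xyz": [0, -0.1, -12], "delta_rot": [0.2, -0.3, 0], "fingers": 1}, {"xyz": [-1, -0.1, -13.5], "delta_rot": [0.2, -0.3, -4], "fingers": 1}]}}

```text
clock: 4.05
tcp_pos: [0.4272, 0.3418, 0.2359]
orientation: [-2.211, -2.232, -0.01]
contact_force: [0.7, 0.2, -0.7]
grip_width: 0.0249
```

```bash
python3 go.py .46 .16 .24 6; python3 - <<'E'
from h import *
cv2.imwrite('pics/w3.png',imaging.grab_frame('wrist'))
E
```

```text
clk 4.05 tcp [0.4272 0.3418 0.2359] yaw 0.5 tilt 0.37 grip 0.0249 F [ 0.7  0.2 -0.7] j [-1.06  0.26  0.33  1.88 -0.1   1.01 -0.68]
xyz [-18.21, 3.11, -0.48] rot [0.3, -0.3, -5.5]
```

View pics/w3.png

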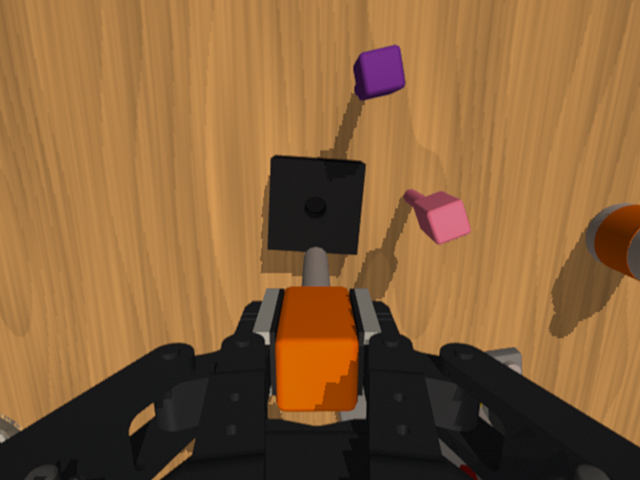

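Request:
{"name": "jog_arm", "arguments": {"rows": [{"xyz": [-4, 0.6, -0.4], "delta_rot": [0.3, -0.3, -2], "fingers": 1}, {"xyz": [-8, 1.2, -0.5], "delta_rot": [0.3, -0.3, -4], "fingers": 1}, {"xyz": [-12, 1.8, -0.5], "delta_rot": [0.3, -0.3, -5], "fingers": 1}, {"xyz": [-16, 2.6, -0.5], "delta_rot": [0.3, -0.3, -5.5], "fingers": 1}, {"xyz": [-20, 3.3, -0.5], "delta_rot": [0.3, -0.3, -5.5], "fingers": 1}]}}

```text
clock: 4.52
tcp_pos: [0.464, 0.1374, 0.242]
orientation: [2.096, 2.339, 0.002]
contact_force: [1.4, -0.1, -0.3]
grip_width: 0.025
```

```bash
python3 go.py .49 -.107 .24 10
```

```text
clk 4.52 tcp [0.464  0.1374 0.242 ] yaw 6.3 tilt 0.08 grip 0.0250 F [ 1.4 -0.1 -0.3] j [-0.81  0.15  0.44  2.01 -0.07  1.   -0.23]
xyz [-24.58, -0.08, 0.19] rot [0.1, -0.0, -3.7]
```

Request:
{"name": "jog_arm", "arguments": {"rows": [{"xyz": [-4, 0, 0], "delta_rot": [0, 0, -1], "fingers": 1}, {"xyz": [-8, 0, 0.1], "delta_rot": [0, 0, -2], "fingers": 1}, {"xyz": [-12, 0, 0.1], "delta_rot": [0, 0, -3], "fingers": 1}, {"xyz": [-16, 0, 0.2], "delta_rot": [0, 0, -3.7], "fingers": 1}, {"xyz": [-20, 0, 0.2], "delta_rot": [0, 0, -3.7], "fingers": 1}]}}

```text
clock: 4.93
tcp_pos: [0.4852, -0.0634, 0.24]
orientation: [2.02, 2.405, 0.003]
contact_force: [0.3, 0.6, -1.9]
grip_width: 0.0253
```

```bash
python3 go.py .49 -.107 .19 10; python3 - <<'E'
from h import *
c=cam('wrist')
im=imaging.grab_frame('wrist')
for n in ('push_point','pin_hole'): print(n,[(d['position'],d['conf']) for d in imaging.tip_of('wrist',n)])
print(proj(None,[.5644,-.0946,.055],c))
cv2.imwrite('pics/w4.png',im)
E
```

```text
clk 4.93 tcp [ 0.4852 -0.0634  0.24  ] yaw 10.0 tilt 0.12 grip 0.0253 F [ 0.3  0.6 -1.9] j [-0.51  0.17  0.58  2.01 -0.11  0.99  0.3 ]
xyz [-4.38, -0.3, 5.0] rot [0.1, -0.0, -0.0]
push_point [([475.8, 8.1], 0.7), ([364.8, 257.3], 0.55)]
pin_hole []
[[398.26570596 263.96067272]]
```

View pics/w4.png

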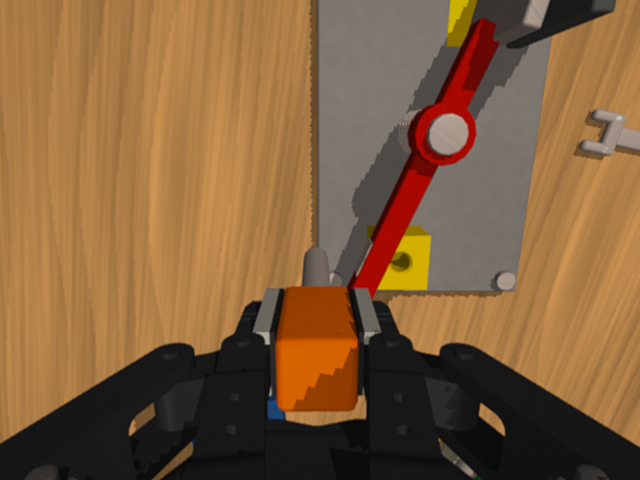

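```bash
python3 - <<'E'
from h import *
c=cam('wrist');t,M=tool()
im=cv2.imread('pics/w4.png')
print(t)
h=ray(None,(400,261.5),.055,c);pv=ray(None,(449,134),.104,c);print('hole',h,'pivot',pv)
# plate left edge z=.016
e1=ray(None,(319,20),.016,c);e2=ray(None,(317,200),.016,c);print('edge yaw',np.degrees(np.arctan2(-(e1-e2)[0],(e1-e2)[1])))
print('hole-pivot',h-pv)
z=im[225:300,280:440];cv2.imwrite('pics/w4z.png',cv2.resize(z,(800,375),interpolation=cv2.INTER_CUBIC))
for k in (.079,.04,.0): print(k,proj(None,t+M@[0,0,k],c))
for k in (.079,): print('r',proj(None,t+M@[0,.007,k],c),proj(None,t+M@[0,-.007,k],c))
E
```

```text
[ 0.48535807 -0.06510528  0.24014638]
hole [ 0.56528674 -0.09476909  0.055     ] pivot [0.56405557 0.01547592 0.104     ]
edge yaw 8.972334386455818
hole-pivot [ 0.00123117 -0.11024501 -0.049     ]
0.079 [[316.02971923 252.02445555]]
0.04 [[315.87114237 275.9132501 ]]
0.0 [[315.62937513 312.33425106]]
r [[327.90050946 252.04213168]] [[304.15928514 252.00677995]]
```

View pics/w4z.png

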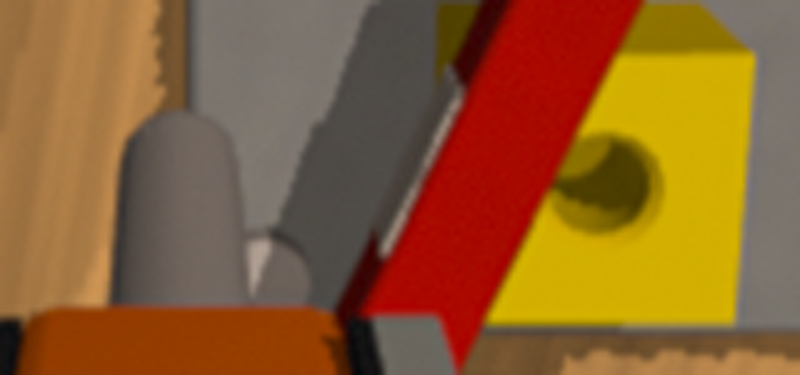

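Request:
{"name": "jog_arm", "arguments": {"rows": [{"xyz": [-2, 0, 0], "delta_rot": [0, 0, 0], "fingers": 1}, {"xyz": [-4, 0, 1.5], "delta_rot": [0, 0, 0], "fingers": 1}, {"xyz": [-4.4, -0.3, 4], "delta_rot": [0, 0, 0], "fingers": 1}, {"xyz": [-4.4, -0.3, 7], "delta_rot": [0, 0, 0], "fingers": 1}, {"xyz": [-4.4, -0.3, 9.5], "delta_rot": [0, 0, 0], "fingers": 1}], "grip_force": 120}}

```text
clock: 5.5
tcp_pos: [0.4896, -0.1079, 0.1438]
orientation: [2.029, 2.397, 0.003]
contact_force: [0.0, 0.6, -2.7]
grip_width: 0.0248
```

```bash
python3 go.py .5653 -.0949 .142 10; python3 - <<'E'
from h import *
cv2.imwrite('pics/w5.png',imaging.grab_frame('wrist'))
E
```

```text
clk 5.50 tcp [ 0.4896 -0.1079  0.1438] yaw 9.5 tilt 0.11 grip 0.0248 F [ 0.   0.6 -2.7] j [-0.37  0.34  0.56  2.08 -0.25  0.79  0.51]
xyz [0.03, 7.68, 0.2] rot [0.1, -0.0, -0.5]
```

View pics/w5.png

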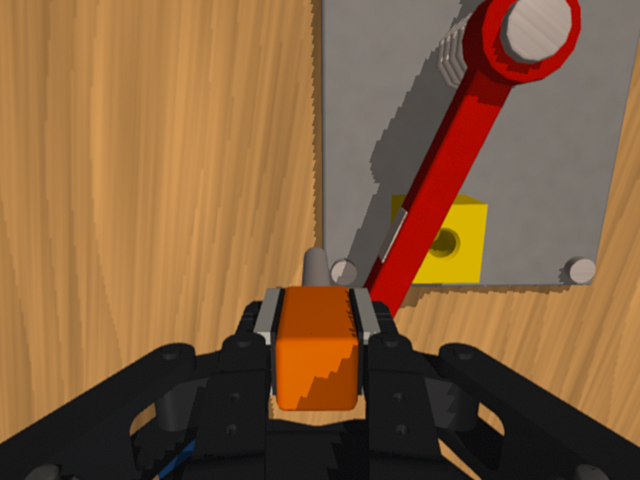

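```bash
python3 - <<'E'
from h import *
c=cam('wrist');t,M=tool()
print(t, ray(None,(444.5,242),.055,c), proj(None,t+M@[0,0,.079],c))
E
python3 go.py .5655 -.095 .139 10
```

```text
[ 0.48671787 -0.10691808  0.13973977] [ 0.56138521 -0.08937267  0.055     ] [[316.03971488 252.04823518]]
clk 5.55 tcp [ 0.4867 -0.1069  0.1397] yaw 9.6 tilt 0.31 grip 0.0248 F [-2.5  0.7 -4.8] j [-0.37  0.34  0.56  2.08 -0.26  0.79  0.52]
xyz [-0.14, 7.97, 0.03] rot [-0.3, -0.1, -0.4]
```

```bash
python3 - <<'E'
from h import *
c=cam('wrist');t,M=tool()
im=imaging.grab_frame('wrist')
g=im[190:300,370:500]; cv2.imwrite('pics/w6z.png',cv2.resize(g,(780,660)[:2],interpolation=cv2.INTER_CUBIC)[:600])
print(t)
import pickle; pickle.dump((c,t,M),open('c6.pkl','wb'))
E
```

```text
[ 0.48671787 -0.10691808  0.13973977]
```

View pics/w6z.png

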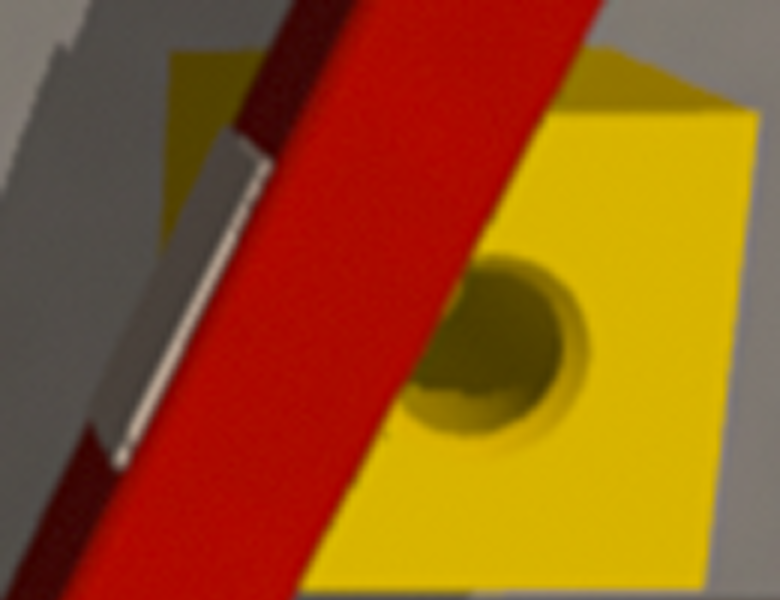

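```bash
python3 - <<'E'
from h import *
import pickle
c,t,M=pickle.load(open('c6.pkl','rb'))
h=ray(None,(450.8,248.5),.055,c);print(h)
w=M.T@(h-t)*100;print(w)
a=ray(None,(370+760/6,190+113/6),.055,c);b=ray(None,(370+705/6,190+590/6),.055,c);print('boss edge',a,b,np.linalg.norm(a-b),np.degrees(np.arctan2(-(a-b)[0],(a-b)[1])))
E
```

```text
[ 0.56615394 -0.09268472  0.055     ]
[0.06788264 8.11332832 8.43234016]
boss edge [ 0.5862543  -0.06460038  0.055     ] [ 0.5951971  -0.11386369  0.055     ] 0.05006842257180371 10.288897158765936
```

Request:
{"name": "jog_arm", "arguments": {"rows": [{"xyz": [0, 1.5, 0], "delta_rot": [0, 0, -0.5], "fingers": 1}, {"xyz": [0, 3, 0], "delta_rot": [0, 0, -0.6], "fingers": 1}, {"xyz": [0, 4.5, 0], "delta_rot": [0, 0, -0.7], "fingers": 1}, {"xyz": [0, 6, 0], "delta_rot": [0, 0, -0.7], "fingers": 1}, {"xyz": [0, 7, 0], "delta_rot": [0, 0, -0.7], "fingers": 1}]}}

```text
clock: 6.02
tcp_pos: [0.5563, -0.0947, 0.1425]
orientation: [-2.009, -2.408, 0.007]
contact_force: [-4.1, -1.3, 0.0]
grip_width: 0.0246
```

```bash
python3 go.py .5661 -.0931 .139 10.2; python3 - <<'E'
from h import *
cv2.imwrite('pics/w7.png',imaging.grab_frame('wrist'))
E
```

```text
clk 6.02 tcp [ 0.5563 -0.0947  0.1425] yaw 10.3 tilt 0.41 grip 0.0246 F [-4.1 -1.3  0. ] j [-0.36  0.45  0.54  1.93 -0.3   0.85  0.52]
xyz [-0.02, 0.99, 0.35] rot [-0.4, -0.1, 0.1]
```

View pics/w7.png

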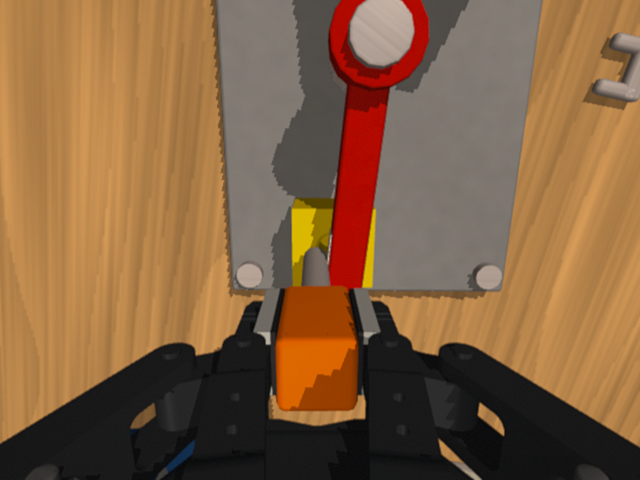

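Request:
{"name": "jog_arm", "arguments": {"rows": [{"xyz": [0, 0.4, 0.1], "delta_rot": [-0.4, 0, 0], "fingers": 1}, {"xyz": [0, 0.8, 0.2], "delta_rot": [-0.4, 0, 0], "fingers": 1}, {"xyz": [0, 1.0, 0.2], "delta_rot": [-0.4, 0, 0], "fingers": 1}, {"xyz": [0, 1.0, 0.2], "delta_rot": [-0.4, 0, 0], "fingers": 1}, {"xyz": [0, 1.0, 0.2], "delta_rot": [-0.4, 0, 0], "fingers": 1}]}}

```text
clock: 6.48
tcp_pos: [0.5676, -0.0923, 0.1407]
orientation: [2.011, 2.413, 0.004]
contact_force: [-3.4, -0.7, 1.0]
grip_width: 0.0246
```

```bash
python3 go.py .5661 -.0931 .105 10.2; python3 - <<'E'
from h import *
c=cam('wrist');t,M=tool()
im=imaging.grab_frame('wrist')
print('hole',proj(None,[.5661,-.0931,.055],c),'foot',proj(None,t+M@[0,0,.079],c))
g=im[190:300,250:380]; cv2.imwrite('pics/w8z.png',cv2.resize(g,(709,600),interpolation=cv2.INTER_CUBIC))
E
```

```text
clk 6.48 tcp [ 0.5676 -0.0923  0.1407] yaw 10.4 tilt 0.14 grip 0.0246 F [-3.4 -0.7  1. ] j [-0.35  0.46  0.53  1.91 -0.31  0.85  0.52]
xyz [-0.05, -0.17, 3.57] rot [0.1, -0.1, 0.2]
hole [[313.0852909  249.54677343]] foot [[316.01548608 251.95282571]]
```

View pics/w8z.png

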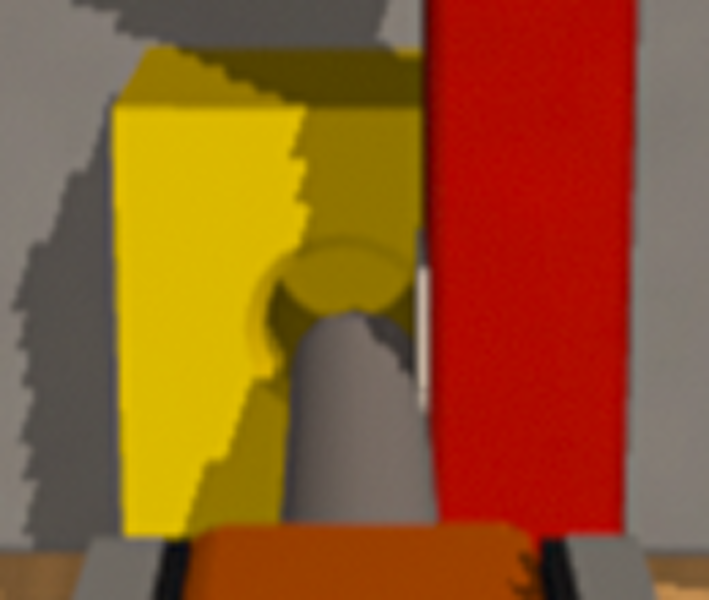

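Request:
{"name": "jog_arm", "arguments": {"rows": [{"xyz": [0, -0.05, 0.8], "delta_rot": [0, 0, 0], "fingers": 1}, {"xyz": [0, -0.05, 1.5], "delta_rot": [0, 0, 0], "fingers": 1}, {"xyz": [0, -0.05, 2.2], "delta_rot": [0, 0, 0], "fingers": 1}, {"xyz": [0, -0.05, 2.9], "delta_rot": [0, 0, 0], "fingers": 1}, {"xyz": [0, -0.05, 3.4], "delta_rot": [0, 0, 0], "fingers": 1}]}}

```text
clock: 6.95
tcp_pos: [0.5666, -0.0923, 0.1053]
orientation: [-2.011, -2.412, -0.002]
contact_force: [-4.2, -0.6, 1.0]
grip_width: 0.0249
```

```bash
python3 go.py .5661 -.0931 .105 10.2; python3 - <<'E'
from h import *
cv2.imwrite('pics/w9.png',imaging.grab_frame('wrist'))
E
```

```text
clk 6.95 tcp [ 0.5666 -0.0923  0.1053] yaw 10.4 tilt 0.11 grip 0.0249 F [-4.2 -0.6  1. ] j [-0.33  0.51  0.5   1.94 -0.34  0.78  0.55]
xyz [-0.07, -0.06, 0.03] rot [0.0, -0.1, 0.2]
```

View pics/w9.png

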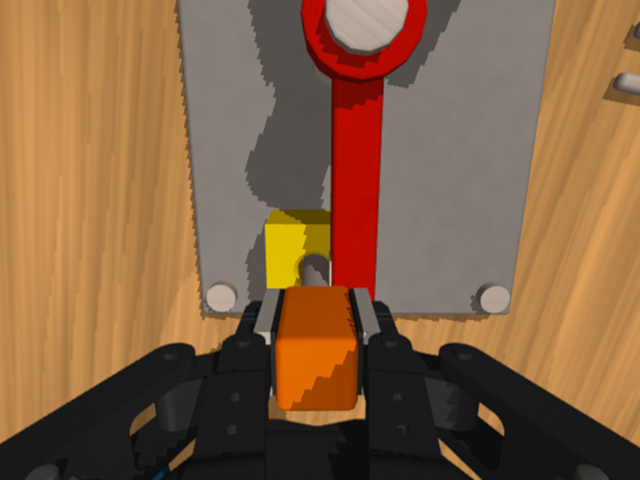

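Request:
{"name": "jog_arm", "arguments": {"rows": [{"xyz": [0, 0, 0.3], "delta_rot": [0, 0, 0], "fingers": 1}, {"xyz": [0, 0, 0.3], "delta_rot": [0, 0, 0], "fingers": 0.6}, {"xyz": [0, 0, 0.3], "delta_rot": [0, 0, 0], "fingers": 0.4}, {"xyz": [0, 0, 0.3], "delta_rot": [0, 0, 0], "fingers": 0.3}, {"xyz": [0, 0, 0.3], "delta_rot": [0, 0, 0], "fingers": 0.3}]}}

```text
clock: 7.42
tcp_pos: [0.5675, -0.0921, 0.1023]
orientation: [2.011, 2.414, 0.004]
contact_force: [-0.1, 0.1, 0.4]
grip_width: 0.0599
```

```bash
python3 go.py .5661 -.0931 .22 10.2
```

```text
clk 7.42 tcp [ 0.5675 -0.0921  0.1023] yaw 10.4 tilt 0.14 grip 0.0599 F [-0.1  0.1  0.4] j [-0.33  0.51  0.5   1.94 -0.34  0.77  0.55]
xyz [-0.06, -0.13, -11.77] rot [0.1, -0.1, 0.2]
```

Now rise straight up and look.

Request:
{"name": "jog_arm", "arguments": {"rows": [{"xyz": [0, 0, -1.5], "delta_rot": [0, 0, 0], "fingers": 0.3}, {"xyz": [0, 0, -4], "delta_rot": [0, 0, 0], "fingers": 0.3}, {"xyz": [0, 0, -7], "delta_rot": [0, 0, 0], "fingers": 0.3}, {"xyz": [0, 0, -10], "delta_rot": [0, 0, 0], "fingers": 0.1}, {"xyz": [0, 0, -12.5], "delta_rot": [0, 0, 0], "fingers": 0}]}}

```text
clock: 7.83
tcp_pos: [0.5683, -0.0924, 0.23]
orientation: [2.009, 2.412, 0.007]
contact_force: [0.5, -0.3, 0.3]
grip_width: 0.0812
```

```bash
python3 go.py .4458 -.348 .26 16.4; python3 - <<'E'
from h import *
a=imaging.grab_frame('top');b=imaging.grab_frame('scene')
g=cv2.resize(a[180:330,220:420],(533,400),interpolation=cv2.INTER_CUBIC)
h=cv2.resize(b[150:300,230:430],(533,400),interpolation=cv2.INTER_CUBIC)
cv2.imwrite('pics/t1.png',g);cv2.imwrite('pics/s1.png',h)
E
```

```text
clk 7.83 tcp [ 0.5683 -0.0924  0.23  ] yaw 10.4 tilt 0.30 grip 0.0812 F [ 0.5 -0.3  0.3] j [-0.41  0.35  0.59  1.83 -0.23  1.02  0.45]
xyz [-22.92, -16.65, -3.1] rot [0.3, -0.0, -6.0]
```

View pics/t1.png

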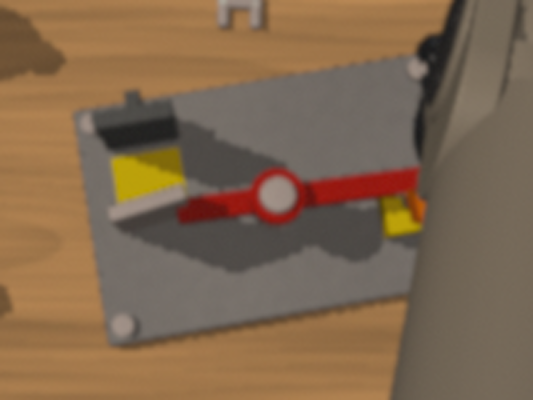

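View pics/s1.png

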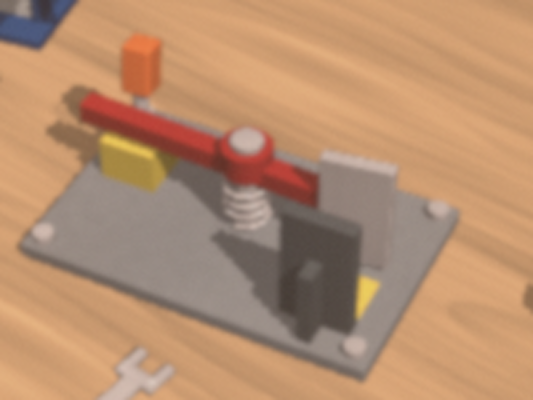

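Request:
{"name": "jog_arm", "arguments": {"rows": [{"xyz": [-3.3, -2.4, -1], "delta_rot": [0.3, 0, -2], "fingers": 0}, {"xyz": [-6.6, -4.8, -2], "delta_rot": [0.3, 0, -4], "fingers": 0}, {"xyz": [-9.9, -7.2, -3], "delta_rot": [0.3, 0, -6], "fingers": 0}, {"xyz": [-13.2, -9.6, -3.1], "delta_rot": [0.3, 0, -6], "fingers": 0}, {"xyz": [-16.5, -12, -3.1], "delta_rot": [0.3, 0, -6], "fingers": 0}]}}

```text
clock: 8.35
tcp_pos: [0.4818, -0.2785, 0.263]
orientation: [1.876, 2.51, 0.009]
contact_force: [0.6, -1.3, -0.5]
grip_width: 0.0851
```

```bash
python3 go.py .4458 -.348 .26 16.4
```

```text
clk 8.35 tcp [ 0.4818 -0.2785  0.263 ] yaw 16.5 tilt 0.55 grip 0.0851 F [ 0.6 -1.3 -0.5] j [-0.12  0.28  0.65  1.84 -0.2   1.07  0.9 ]
xyz [-5.64, -5.42, 0.26] rot [0.5, 0.1, 0.1]
```

Request:
{"name": "jog_arm", "arguments": {"rows": [{"xyz": [-2.5, -2.5, 0.2], "delta_rot": [0.5, 0.1, 0], "fingers": 0}, {"xyz": [-4.5, -4.5, 0.2], "delta_rot": [0.5, 0.1, 0], "fingers": 0}, {"xyz": [-5.6, -5.4, 0.2], "delta_rot": [0.5, 0.1, 0], "fingers": 0}, {"xyz": [-5.6, -5.4, 0.2], "delta_rot": [0.5, 0.1, 0], "fingers": 0}, {"xyz": [-5.6, -5.4, 0.2], "delta_rot": [0.5, 0.1, 0], "fingers": 0}]}}

```text
clock: 8.77
tcp_pos: [0.4458, -0.348, 0.2605]
orientation: [1.882, 2.514, 0.0]
contact_force: [1.0, 0.8, -0.5]
grip_width: 0.0855
```

```bash
python3 go.py .4458 -.348 .26 16.4; python3 - <<'E'
from h import *
c=cam('wrist');t,M=tool();print(t)
im=imaging.grab_frame('wrist');cv2.imwrite('pics/w10raw.png',im)
import pickle; pickle.dump((c,t,M),open('c10.pkl','wb'))
a=np.radians(16.4)
def P(x,y,z): return [.4458+np.cos(a)*x-np.sin(a)*y,-.348+np.sin(a)*x+np.cos(a)*y,z]
for q in [(.02,.027,.122),(.02,-.027,.122),(-.02,.027,.122),(-.02,-.027,.122),(0,0,.122),(.055,.05,.012),(.055,-.05,.012),(-.055,-.05,.012),(-.055,.05,.012)]:
    u=proj(None,P(*q),c)[0];print(q,u.round(1)); cv2.circle(im,tuple(int(x) for x in u),2,(0,255,0),-1)
cv2.imwrite('pics/w10.png',im)
E
```

```text
clk 8.77 tcp [ 0.4458 -0.348   0.2605] yaw 16.3 tilt 0.08 grip 0.0855 F [ 1.   0.8 -0.5] j [ 0.01  0.31  0.68  1.82 -0.22  1.08  1.06]
xyz [0.0, 0.0, 0.05] rot [0.1, 0.1, -0.1]
[ 0.44575895 -0.34801435  0.26051716]
(0.02, 0.027, 0.122) [343.8 190.7]
(0.02, -0.027, 0.122) [342.5 262. ]
(-0.02, 0.027, 0.122) [288.  190.7]
(-0.02, -0.027, 0.122) [289.4 262. ]
(0, 0, 0.122) [315.9 227.3]
(0.055, 0.05, 0.012) [372.8 149.6]
(0.055, -0.05, 0.012) [369.  248.3]
(-0.055, -0.05, 0.012) [263.1 248.2]
(-0.055, 0.05, 0.012) [259.3 149.6]
```

View pics/w10.png

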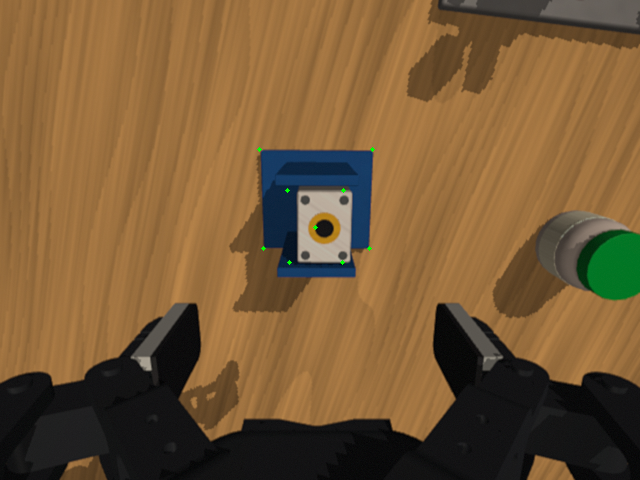

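```bash
python3 go.py .4517 -.3463 .08 16.4
```

```text
clk 8.82 tcp [ 0.4465 -0.3469  0.2604] yaw 16.5 tilt 0.07 grip 0.0853 F [-0.5  0.8  0.2] j [ 0.01  0.31  0.68  1.82 -0.22  1.08  1.06]
xyz [-0.08, 0.49, 18.04] rot [0.1, 0.0, 0.1]
```

Request:
{"name": "jog_arm", "arguments": {"rows": [{"xyz": [0, 0.5, 2], "delta_rot": [0, 0, 0], "fingers": 0}, {"xyz": [0, 0.5, 5], "delta_rot": [0, 0, 0], "fingers": 0}, {"xyz": [0, 0.5, 8], "delta_rot": [0, 0, 0], "fingers": 0}, {"xyz": [0, 0.5, 10], "delta_rot": [0, 0, 0], "fingers": 0}, {"xyz": [0, 0.5, 10.5], "delta_rot": [0, 0, 0], "fingers": 0}]}}

```text
clock: 9.23
tcp_pos: [0.451, -0.342, 0.1518]
orientation: [-1.873, -2.516, -0.001]
contact_force: [-0.2, -0.3, 0.0]
grip_width: 0.0854
```

```bash
python3 go.py .4517 -.3463 .08 16.4; python3 - <<'E'
from h import *
cv2.imwrite('pics/w11.png',imaging.grab_frame('wrist'))
E
```

```text
clk 9.23 tcp [ 0.451  -0.342   0.1518] yaw 16.7 tilt 0.28 grip 0.0854 F [-0.2 -0.3  0. ] j [ 0.07  0.45  0.61  1.92 -0.33  0.88  1.14]
xyz [-0.46, -0.04, 7.18] rot [-0.1, -0.2, 0.3]
```

View pics/w11.png

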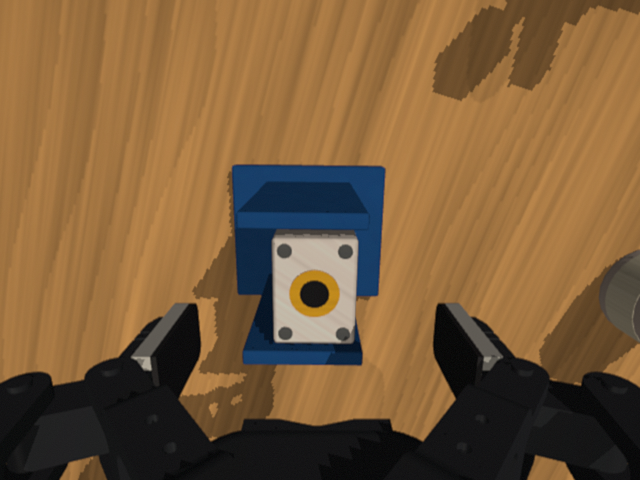

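Request:
{"name": "jog_arm", "arguments": {"rows": [{"xyz": [-0.4, 0, 2], "delta_rot": [0, 0, 0.2], "fingers": 0}, {"xyz": [-0.4, 0, 4.5], "delta_rot": [0, 0, 0.2], "fingers": 0}, {"xyz": [-0.4, 0, 6.5], "delta_rot": [0, 0, 0.2], "fingers": 0}, {"xyz": [-0.4, 0, 7.2], "delta_rot": [0, 0, 0.2], "fingers": 0}, {"xyz": [-0.4, 0, 7.2], "delta_rot": [0, 0, 0.2], "fingers": 0.1}], "grip_force": 50}}

```text
clock: 9.7
tcp_pos: [0.4525, -0.3455, 0.0804]
orientation: [-1.876, -2.513, -0.001]
contact_force: [-0.5, 0.9, 0.0]
grip_width: 0.0772
```

Request:
{"name": "jog_arm", "arguments": {"rows": [{"xyz": [0, 0, 0], "delta_rot": [0, 0, 0], "fingers": 0.4}, {"xyz": [0, 0, 0], "delta_rot": [0, 0, 0], "fingers": 1}, {"xyz": [0, 0, 0], "delta_rot": [0, 0, 0], "fingers": 1}, {"xyz": [0, 0, 0], "delta_rot": [0, 0, 0], "fingers": 1}, {"xyz": [0, 0, 0], "delta_rot": [0, 0, 0], "fingers": 1}], "grip_force": 50}}

```text
clock: 10.12
tcp_pos: [0.4533, -0.3461, 0.0819]
orientation: [-1.878, -2.515, -0.002]
contact_force: [-1.2, 0.1, 5.9]
grip_width: 0.0395
```

```bash
python3 go.py .4517 -.3463 .26 16.4; python3 - <<'E'
from h import *
cv2.imwrite('pics/w12.png',imaging.grab_frame('wrist'))
E
```

```text
clk 10.12 tcp [ 0.4533 -0.3461  0.0819] yaw 16.5 tilt 0.18 grip 0.0395 F [-1.2  0.1  5.9] j [ 0.13  0.55  0.54  1.96 -0.41  0.75  1.21]
xyz [0.08, -0.17, -17.81] rot [-0.0, -0.2, 0.1]
```

View pics/w12.png

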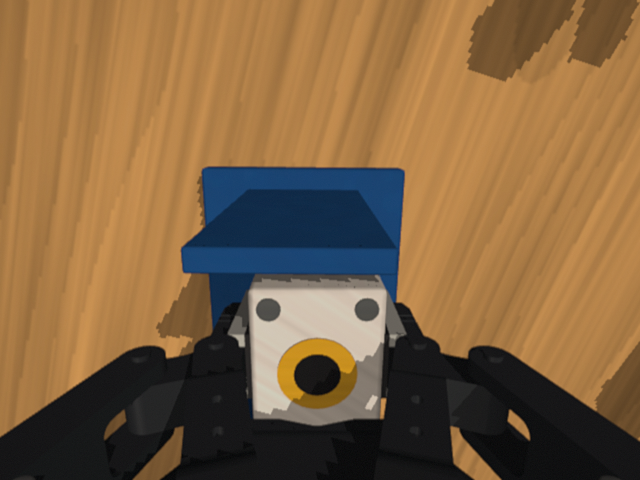

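Request:
{"name": "jog_arm", "arguments": {"rows": [{"xyz": [0, 0, -2], "delta_rot": [0, 0, 0], "fingers": 1}, {"xyz": [0, 0, -5], "delta_rot": [0, 0, 0], "fingers": 1}, {"xyz": [0, 0, -8.5], "delta_rot": [0, 0, 0], "fingers": 1}, {"xyz": [0, 0, -12], "delta_rot": [0, 0, 0], "fingers": 1}, {"xyz": [0, 0, -14.5], "delta_rot": [0, 0, 0], "fingers": 1}], "grip_force": 60}}

```text
clock: 10.58
tcp_pos: [0.4536, -0.3469, 0.2297]
orientation: [-1.88, -2.516, -0.002]
contact_force: [1.3, 0.4, -4.3]
grip_width: 0.0394
```

```bash
python3 go.py .57 -.245 .22 10.2
```

```text
clk 10.58 tcp [ 0.4536 -0.3469  0.2297] yaw 16.5 tilt 0.11 grip 0.0394 F [ 1.3  0.4 -4.3] j [ 0.02  0.36  0.67  1.84 -0.26  1.03  1.08]
xyz [6.47, 14.06, 0.99] rot [0.0, -0.1, 6.3]
```

Request:
{"name": "jog_arm", "arguments": {"rows": [{"xyz": [1.3, 2.8, 0], "delta_rot": [0, 0, 1], "fingers": 1}, {"xyz": [2.6, 5.8, 0.3], "delta_rot": [0, 0, 3], "fingers": 1}, {"xyz": [4.0, 8.8, 0.6], "delta_rot": [0, 0, 5], "fingers": 1}, {"xyz": [5.4, 11.8, 0.9], "delta_rot": [0, 0, 6.3], "fingers": 1}, {"xyz": [6.5, 14, 0.9], "delta_rot": [0, 0, 6.3], "fingers": 1}]}}

```text
clock: 11.0
tcp_pos: [0.571, -0.2414, 0.2201]
orientation: [-2.012, -2.409, -0.004]
contact_force: [0.9, 0.2, -3.8]
grip_width: 0.0393
```

```bash
python3 go.py .57 -.245 .072 10.2
```

```text
clk 11.00 tcp [ 0.571  -0.2414  0.2201] yaw 10.3 tilt 0.21 grip 0.0393 F [ 0.9  0.2 -3.8] j [-0.17  0.46  0.64  1.74 -0.31  1.05  0.76]
xyz [-0.39, -0.16, 14.8] rot [0.0, -0.2, 0.1]
```

Request:
{"name": "jog_arm", "arguments": {"rows": [{"xyz": [-0.3, -0.1, 3], "delta_rot": [0, -0.2, 0], "fingers": 1}, {"xyz": [-0.3, -0.1, 6], "delta_rot": [0, -0.2, 0], "fingers": 1}, {"xyz": [-0.3, -0.1, 9], "delta_rot": [0, -0.2, 0], "fingers": 1}, {"xyz": [-0.3, -0.1, 11], "delta_rot": [0, -0.2, 0], "fingers": 1}, {"xyz": [-0.3, -0.1, 12], "delta_rot": [0, -0.2, 0], "fingers": 1}]}}

```text
clock: 11.42
tcp_pos: [0.5682, -0.2426, 0.0967]
orientation: [-2.01, -2.407, 0.003]
contact_force: [-0.5, 0.3, -4.7]
grip_width: 0.039
```

```bash
python3 go.py .57 -.245 .072 10.2;python3 - <<'E'
from h import *
cv2.imwrite('pics/s2.png',imaging.grab_frame('scene')[80:380,60:460])
E
```

```text
clk 11.42 tcp [ 0.5682 -0.2426  0.0967] yaw 10.3 tilt 0.33 grip 0.0390 F [-0.5  0.3 -4.7] j [-0.1   0.6   0.56  1.83 -0.41  0.83  0.84]
xyz [-0.27, 0.14, 2.47] rot [-0.3, -0.2, 0.1]
```

View pics/s2.png

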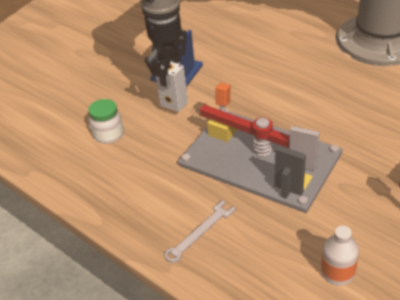

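Request:
{"name": "jog_arm", "arguments": {"rows": [{"xyz": [0, 0, 0.8], "delta_rot": [-0.3, -0.2, 0], "fingers": 1}, {"xyz": [0, 0, 1.5], "delta_rot": [-0.3, -0.2, 0], "fingers": 1}, {"xyz": [0, 0, 2.0], "delta_rot": [-0.3, -0.2, 0], "fingers": 1}, {"xyz": [0, 0, 2.2], "delta_rot": [-0.3, -0.2, 0], "fingers": 1}, {"xyz": [0, 0, 2.4], "delta_rot": [-0.3, -0.2, 0], "fingers": 1}]}}

```text
clock: 11.88
tcp_pos: [0.5684, -0.2428, 0.0727]
orientation: [2.013, 2.41, -0.0]
contact_force: [-0.2, 0.3, -4.1]
grip_width: 0.0395
```

```bash
python3 go.py .57 -.245 .07 10.2
```

```text
clk 11.88 tcp [ 0.5684 -0.2428  0.0727] yaw 10.3 tilt 0.06 grip 0.0395 F [-0.2  0.3 -4.1] j [-0.08  0.63  0.53  1.85 -0.44  0.78  0.86]
xyz [-0.24, 0.12, 0.27] rot [0.0, 0.0, 0.1]
```

Not in contact yet (still full weight); lower in small steps.

Request:
{"name": "jog_arm", "arguments": {"rows": [{"xyz": [0, 0, 0.1], "delta_rot": [0, 0, 0], "fingers": 1}, {"xyz": [0, 0, 0.2], "delta_rot": [0, 0, 0], "fingers": 1}, {"xyz": [0, 0, 0.3], "delta_rot": [0, 0, 0], "fingers": 1}, {"xyz": [0, 0, 0.35], "delta_rot": [0, 0, 0], "fingers": 1}, {"xyz": [0, 0, 0.35], "delta_rot": [0, 0, 0], "fingers": 1}]}}

```text
clock: 12.3
tcp_pos: [0.5688, -0.2431, 0.07]
orientation: [2.013, 2.41, 0.001]
contact_force: [-2.5, -0.2, 2.5]
grip_width: 0.0399
```

Request:
{"name": "jog_arm", "arguments": {"rows": [{"xyz": [0, 0, 0], "delta_rot": [0, 0, 0], "fingers": 0.4}, {"xyz": [0, 0, 0], "delta_rot": [0, 0, 0], "fingers": 0.2}, {"xyz": [0, 0, 0], "delta_rot": [0, 0, 0], "fingers": 0}, {"xyz": [0, 0, 0], "delta_rot": [0, 0, 0], "fingers": 0}, {"xyz": [0, 0, -1], "delta_rot": [0, 0, 0], "fingers": 0}]}}

```text
clock: 12.72
tcp_pos: [0.5677, -0.2425, 0.0787]
orientation: [-2.013, -2.411, 0.001]
contact_force: [0.0, 0.3, -1.1]
grip_width: 0.0855
```

Request:
{"name": "jog_arm", "arguments": {"rows": [{"xyz": [0, 0, -3], "delta_rot": [0, 0, 0], "fingers": 0}, {"xyz": [0, 0, -6], "delta_rot": [0, 0, 0], "fingers": 0}, {"xyz": [0, 0, -9], "delta_rot": [0, 0, 0], "fingers": 0}, {"xyz": [0, 0, -11], "delta_rot": [0, 0, 0], "fingers": 0}, {"xyz": [0, 0, -13], "delta_rot": [0, 0, 6], "fingers": 0}]}}

```text
clock: 13.13
tcp_pos: [0.5681, -0.243, 0.2114]
orientation: [2.137, 2.302, 0.001]
contact_force: [-0.4, 0.1, -0.6]
grip_width: 0.0851
```

```bash
python3 go.py .569 -.243 .23 -79.8; python3 - <<'E'
from h import *
cv2.imwrite('pics/w13.png',imaging.grab_frame('wrist'))
E
```

```text
clk 13.13 tcp [ 0.5681 -0.243   0.2114] yaw 4.3 tilt 0.07 grip 0.0851 F [-0.4  0.1 -0.6] j [-0.18  0.47  0.67  1.75 -0.33  1.03  0.68]
xyz [-0.0, 0.1, -1.86] rot [0.1, -0.0, 84.1]
```

View pics/w13.png

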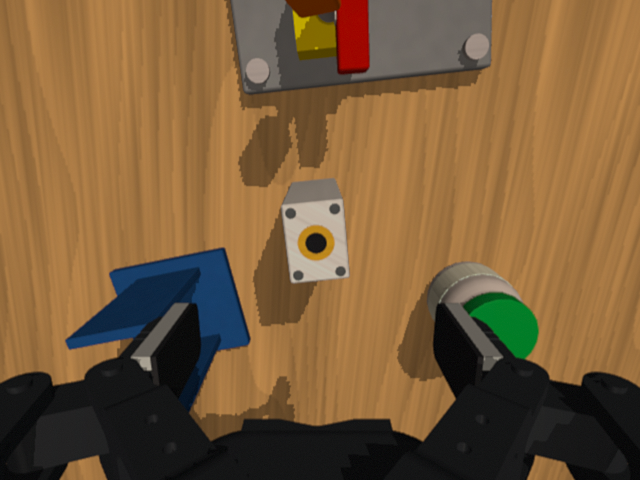

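Request:
{"name": "jog_arm", "arguments": {"rows": [{"xyz": [0, 0, -1], "delta_rot": [0, 0, 7], "fingers": 0}, {"xyz": [0, 0, -1.8], "delta_rot": [0, 0, 14], "fingers": 0}, {"xyz": [0, 0, -1.8], "delta_rot": [0, 0, 21], "fingers": 0}, {"xyz": [0, 0, -1.8], "delta_rot": [0, 0, 28], "fingers": 0}, {"xyz": [0, 0, -1.8], "delta_rot": [0, 0, 35], "fingers": 0}]}}

```text
clock: 13.6
tcp_pos: [0.5698, -0.2439, 0.2338]
orientation: [2.74, 1.528, 0.009]
contact_force: [-0.6, 0.1, -0.2]
grip_width: 0.0854
```

Request:
{"name": "jog_arm", "arguments": {"rows": [{"xyz": [0, 0, 0], "delta_rot": [0, 0, 7], "fingers": 0}, {"xyz": [0, 0, 0], "delta_rot": [0, 0, 14], "fingers": 0}, {"xyz": [0, 0, 0], "delta_rot": [0, 0, 21], "fingers": 0}, {"xyz": [0, 0, 0], "delta_rot": [0, 0, 28], "fingers": 0}, {"xyz": [0, 0, 0], "delta_rot": [0, 0, 35], "fingers": 0}]}}

```text
clock: 14.02
tcp_pos: [0.5699, -0.2438, 0.2344]
orientation: [3.076, 0.625, 0.012]
contact_force: [-0.7, -0.2, -0.6]
grip_width: 0.0853
```

```bash
python3 go.py .569 -.243 .23 -79.8
```

```text
clk 14.02 tcp [ 0.5699 -0.2438  0.2344] yaw -67.0 tilt 0.45 grip 0.0853 F [-0.7 -0.2 -0.6] j [-0.39  0.55  1.    1.74 -0.51  1.13 -0.4 ]
xyz [-0.05, -0.11, 0.44] rot [0.2, -0.4, 12.8]
```

Request:
{"name": "jog_arm", "arguments": {"rows": [{"xyz": [0, 0, 0.2], "delta_rot": [0.2, -0.4, 6.5], "fingers": 0}, {"xyz": [0, 0, 0.4], "delta_rot": [0.2, -0.4, 12.8], "fingers": 0}, {"xyz": [0, 0, 0.4], "delta_rot": [0.2, -0.4, 12.8], "fingers": 0}, {"xyz": [0, 0, 0.4], "delta_rot": [0.2, -0.4, 12.8], "fingers": 0}, {"xyz": [0, 0, 0.4], "delta_rot": [0.2, -0.4, 12.8], "fingers": 0}]}}

```text
clock: 14.43
tcp_pos: [0.5699, -0.2438, 0.2307]
orientation: [-3.129, -0.284, -0.001]
contact_force: [0.2, -0.2, -0.7]
grip_width: 0.0853
```

```bash
python3 go.py .569 -.243 .23 -79.8; python3 - <<'E'
from h import *
c=cam('wrist');t,M=tool();print(t)
im=imaging.grab_frame('wrist')
for d in [(0,0),(.02,.027),(.02,-.027),(-.02,.027),(-.02,-.027)]:
  a=np.radians(10.2);u=proj(None,[.569+np.cos(a)*d[0]-np.sin(a)*d[1],-.243+np.sin(a)*d[0]+np.cos(a)*d[1],.11],c)[0];print(u.round(1))
  cv2.circle(im,tuple(int(x) for x in u),2,(0,255,0),-1)
cv2.imwrite('pics/w14.png',im)
E
```

```text
clk 14.43 tcp [ 0.5699 -0.2438  0.2307] yaw -79.6 tilt 0.02 grip 0.0853 F [ 0.2 -0.2 -0.7] j [-0.41  0.59  1.05  1.74 -0.56  1.14 -0.58]
xyz [-0.07, -0.1, 0.07] rot [-0.0, -0.0, 0.2]
[ 0.56985225 -0.24382942  0.23069549]
[316.6 233.4]
[276.9 204.7]
[356.6 205. ]
[278.2 260.6]
[354.8 260.9]
```

View pics/w14.png

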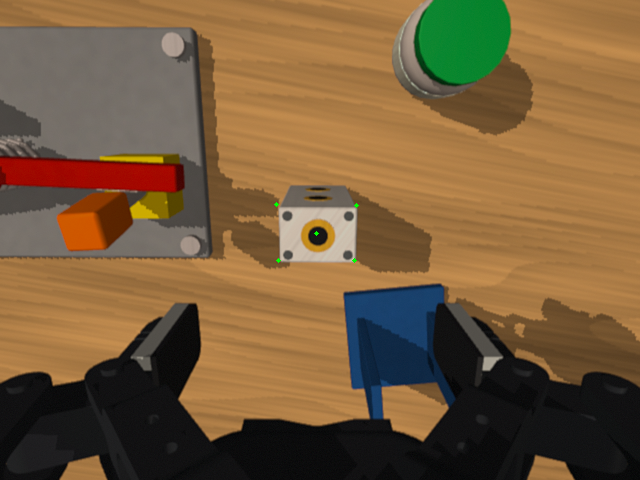

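```bash
python3 go.py .568 -.2438 .064 -79.8
```

```text
clk 14.48 tcp [ 0.5699 -0.2438  0.2307] yaw -79.7 tilt 0.04 grip 0.0850 F [0.4 0.2 0.6] j [-0.41  0.59  1.05  1.74 -0.56  1.14 -0.58]
xyz [-0.19, -0.03, 16.67] rot [-0.0, -0.0, 0.1]
```

Request:
{"name": "jog_arm", "arguments": {"rows": [{"xyz": [-0.2, 0, 3], "delta_rot": [0, 0, 0], "fingers": 0}, {"xyz": [-0.2, 0, 6], "delta_rot": [0, 0, 0], "fingers": 0}, {"xyz": [-0.2, 0, 9], "delta_rot": [0, 0, 0], "fingers": 0}, {"xyz": [-0.2, 0, 11], "delta_rot": [0, 0, 0], "fingers": 0}, {"xyz": [-0.2, 0, 11.5], "delta_rot": [0, 0, 0], "fingers": 0}]}}

```text
clock: 14.9
tcp_pos: [0.5662, -0.2428, 0.1126]
orientation: [-3.125, -0.285, 0.006]
contact_force: [-0.1, 0.3, 0.1]
grip_width: 0.0854
```

```bash
python3 go.py .568 -.2438 .064 -79.8; python3 - <<'E'
from h import *
c=cam('wrist');im=imaging.grab_frame('wrist')
for d in [(0,0),(.02,.027),(.02,-.027),(-.02,.027),(-.02,-.027)]:
  a=np.radians(10.2);u=proj(None,[.568+np.cos(a)*d[0]-np.sin(a)*d[1],-.2438+np.sin(a)*d[0]+np.cos(a)*d[1],.11],c)[0];print(u.round(1))
  cv2.circle(im,tuple(int(x) for x in u),2,(0,255,0),-1)
cv2.imwrite('pics/w15.png',im)
E
```

```text
clk 14.90 tcp [ 0.5662 -0.2428  0.1126] yaw -79.6 tilt 0.28 grip 0.0854 F [-0.1  0.3  0.1] j [-0.32  0.71  0.92  1.84 -0.69  0.95 -0.48]
xyz [0.18, 0.14, 4.86] rot [-0.2, 0.2, 0.2]
[322.1 303.8]
[252.9 256.1]
[392.3 256.9]
[256.8 347.4]
[386.7 348.3]
```

View pics/w15.png

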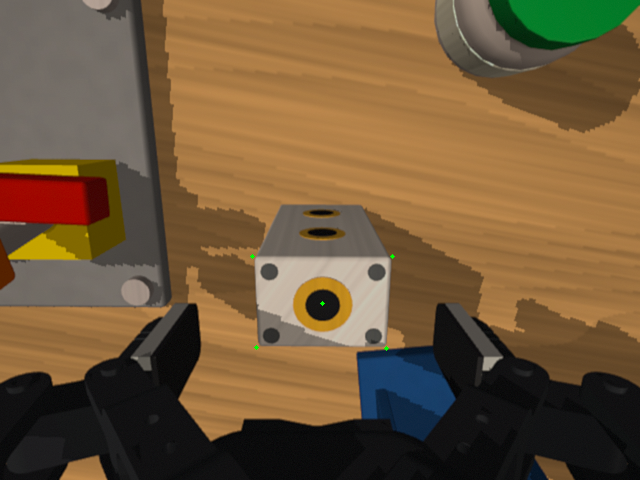

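Request:
{"name": "jog_arm", "arguments": {"rows": [{"xyz": [0.18, 0.14, 2], "delta_rot": [-0.2, 0.2, 0.2], "fingers": 0}, {"xyz": [0.18, 0.14, 4], "delta_rot": [-0.2, 0.2, 0.2], "fingers": 0}, {"xyz": [0.18, 0.14, 4.9], "delta_rot": [-0.2, 0.2, 0.2], "fingers": 0}, {"xyz": [0.18, 0.14, 4.9], "delta_rot": [-0.2, 0.2, 0.2], "fingers": 0}, {"xyz": [0.18, 0.14, 4.9], "delta_rot": [-0.2, 0.2, 0.2], "fingers": 0.1}], "grip_force": 60}}

```text
clock: 15.37
tcp_pos: [0.569, -0.2448, 0.0657]
orientation: [3.128, 0.279, 0.003]
contact_force: [0.6, -0.4, 1.0]
grip_width: 0.0771
```

Request:
{"name": "jog_arm", "arguments": {"rows": [{"xyz": [0, 0, 0], "delta_rot": [0, 0, 0], "fingers": 0.25}, {"xyz": [0, 0, 0], "delta_rot": [0, 0, 0], "fingers": 1}, {"xyz": [0, 0, 0], "delta_rot": [0, 0, 0], "fingers": 1}, {"xyz": [0, 0, 0], "delta_rot": [0, 0, 0], "fingers": 1}, {"xyz": [0, 0, 0], "delta_rot": [0, 0, 0], "fingers": 1}], "grip_force": 60}}

```text
clock: 15.78
tcp_pos: [0.57, -0.2454, 0.0676]
orientation: [3.127, 0.279, 0.007]
contact_force: [-0.5, 0.7, 5.3]
grip_width: 0.0538
```

```bash
python3 go.py .5863 .1235 .24 -79.8
```

```text
clk 15.78 tcp [ 0.57   -0.2454  0.0676] yaw -79.8 tilt 0.29 grip 0.0538 F [-0.5  0.7  5.3] j [-0.28  0.76  0.86  1.86 -0.75  0.88 -0.44]
xyz [8.22, -35.97, -17.3] rot [0.2, -0.2, 0.0]
```

Request:
{"name": "jog_arm", "arguments": {"rows": [{"xyz": [0, 0, -3], "delta_rot": [0.2, -0.2, 0], "fingers": 1}, {"xyz": [0, 0, -7], "delta_rot": [0.2, -0.2, 0], "fingers": 1}, {"xyz": [0, 0, -11], "delta_rot": [0.2, -0.2, 0], "fingers": 1}, {"xyz": [0, 0, -15], "delta_rot": [0.2, -0.2, 0], "fingers": 1}, {"xyz": [0, 0, -18], "delta_rot": [0.2, -0.2, 0], "fingers": 1}]}}

```text
clock: 16.2
tcp_pos: [0.5691, -0.2457, 0.2511]
orientation: [3.129, 0.278, 0.004]
contact_force: [0.9, -0.2, -4.9]
grip_width: 0.0536
```

```bash
python3 go.py .5863 .1235 .245 -79.8
```

```text
clk 16.20 tcp [ 0.5691 -0.2457  0.2511] yaw -79.8 tilt 0.16 grip 0.0536 F [ 0.9 -0.2 -4.9] j [-0.42  0.57  1.07  1.72 -0.54  1.18 -0.59]
xyz [8.21, -36.04, 0.63] rot [0.0, -0.2, -0.0]
```

Request:
{"name": "jog_arm", "arguments": {"rows": [{"xyz": [0.6, -2.5, 0], "delta_rot": [0, -0.2, 0], "fingers": 1}, {"xyz": [1.4, -6, 0], "delta_rot": [0, -0.2, 0], "fingers": 1}, {"xyz": [2.2, -9.6, 0], "delta_rot": [0, -0.2, 0], "fingers": 1}, {"xyz": [3, -13.2, 0], "delta_rot": [0, -0.2, 0], "fingers": 1}, {"xyz": [3.8, -16.8, 0], "delta_rot": [0, -0.2, 0], "fingers": 1}]}}

```text
clock: 16.62
tcp_pos: [0.5762, -0.0719, 0.2514]
orientation: [-3.129, -0.278, 0.001]
contact_force: [0.8, 0.2, -4.4]
grip_width: 0.0536
```

```bash
python3 go.py .5863 .1235 .245 -79.8
```

```text
clk 16.62 tcp [ 0.5762 -0.0719  0.2514] yaw -79.9 tilt 0.06 grip 0.0536 F [ 0.8  0.2 -4.4] j [-0.79  0.52  1.14  1.81 -0.52  1.15 -0.87]
xyz [4.44, -19.06, 0.65] rot [-0.0, 0.0, -0.1]
```

Request:
{"name": "jog_arm", "arguments": {"rows": [{"xyz": [0.8, -3.6, 0], "delta_rot": [0, 0, 0], "fingers": 1}, {"xyz": [1.6, -7.2, 0.2], "delta_rot": [0, 0, 0], "fingers": 1}, {"xyz": [2.5, -10.8, 0.4], "delta_rot": [0, 0, 0], "fingers": 1}, {"xyz": [3.4, -14.4, 0.6], "delta_rot": [0, 0, 0], "fingers": 1}, {"xyz": [4.1, -17.6, 0.6], "delta_rot": [0, 0, 0], "fingers": 1}]}}

```text
clock: 17.03
tcp_pos: [0.5848, 0.1115, 0.2453]
orientation: [-3.127, -0.28, 0.002]
contact_force: [-0.1, 0.9, -4.9]
grip_width: 0.0532
```

```bash
python3 go.py .5863 .1235 .245 -79.8; python3 - <<'E'
from h import *
cv2.imwrite('pics/w16.png',imaging.grab_frame('wrist'))
E
```

```text
clk 17.03 tcp [0.5848 0.1115 0.2453] yaw -79.8 tilt 0.14 grip 0.0532 F [-0.1  0.9 -4.9] j [-1.08  0.57  1.15  1.78 -0.56  1.17 -1.15]
xyz [0.36, -1.15, 0.03] rot [-0.1, 0.1, 0.0]
```

View pics/w16.png

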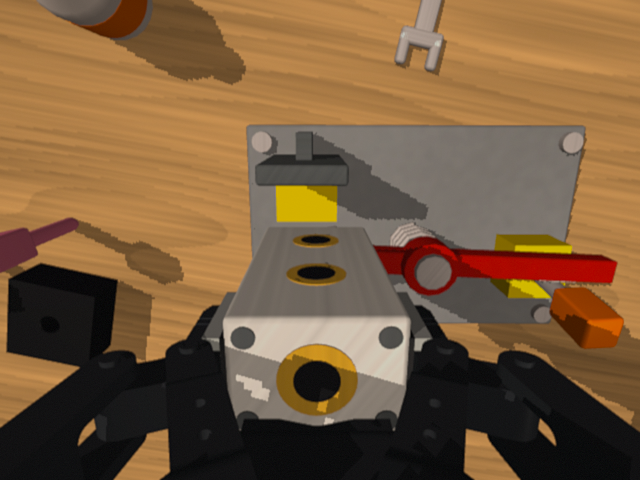

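```bash
python3 - <<'E'
from h import *
import pickle
c=cam('wrist');t,M=tool();im=imaging.grab_frame('wrist');pickle.dump((c,t,M),open('c17.pkl','wb'));cv2.imwrite('pics/w17raw.png',im)
a=np.radians(10.1);ca,sa=np.cos(a),np.sin(a)
N=np.array([.5866,.1235])
def W(x,y,z): x-=.042;y-=.1; return [N[0]+ca*x-sa*y,N[1]+sa*x+ca*y,z]
for q in [(.11,.155,.016),(.11,-.155,.016),(.07,.131,.126),(.07,.069,.126),(.064,.129,.016),(.064,.071,.016),(.02,.071,.016),(.02,.129,.016),(-.042,-.085,.055),(.008,-.085,.055),(.008,-.135,.055)]:
    u=proj(None,W(*q),c)[0];print(q,u.round(1)); cv2.circle(im,tuple(int(x) for x in u),2,(0,255,0),-1)
# body bottom, at tool offsets
for dx,dy in [(.02,.027),(.02,-.027)]:
  for k in (.0675,-.0425):
    u=proj(None,t+M@[dx-.0015,dy,k],c)[0]; cv2.circle(im,tuple(int(x) for x in u),2,(255,0,255),-1)
cv2.imwrite('pics/w17.png',cv2.resize(im[100:420,200:620],(800,610),interpolation=cv2.INTER_CUBIC)[:600])
print(t)
E
```

```text
(0.11, 0.155, 0.016) [256.3 126. ]
(0.11, -0.155, 0.016) [599.1 130.7]
(0.07, 0.131, 0.126) [268.8 188.8]
(0.07, 0.069, 0.126) [362.1 190.1]
(0.064, 0.129, 0.016) [285.4 177.5]
(0.064, 0.071, 0.016) [347.3 178.3]
(0.02, 0.071, 0.016) [345.7 224. ]
(0.02, 0.129, 0.016) [285.8 223.1]
(-0.042, -0.085, 0.055) [516.7 302.3]
(0.008, -0.085, 0.055) [525.4 250.2]
(0.008, -0.135, 0.055) [582.3 251. ]
[0.58526239 0.12043634 0.24443002]
```

View pics/w17.png

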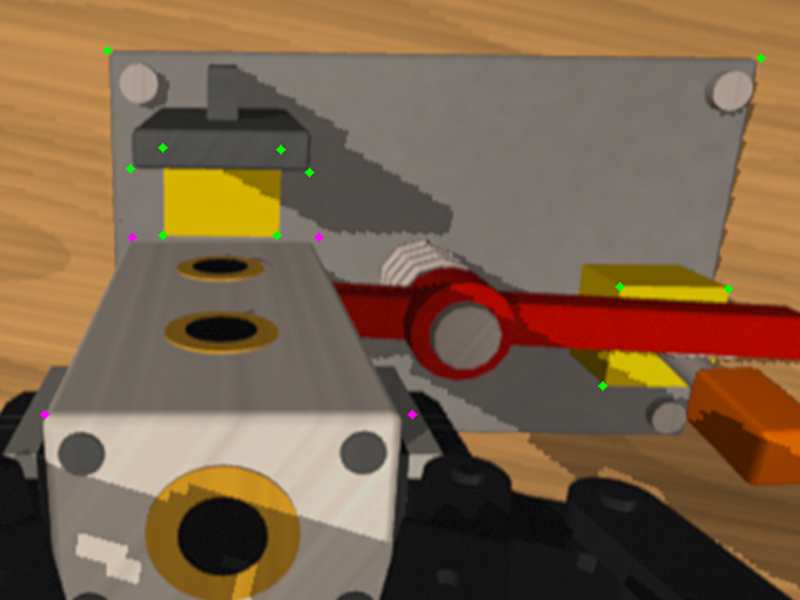

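```bash
python3 go.py .588 .1238 .205 -79.8
```

```text
clk 17.13 tcp [0.5852 0.1171 0.2445] yaw -79.2 tilt 0.24 grip 0.0538 F [-0.5  0.8 -3.6] j [-1.08  0.57  1.14  1.78 -0.57  1.17 -1.15]
xyz [0.41, -0.59, 3.95] rot [-0.2, 0.1, 0.6]
```

Request:
{"name": "jog_arm", "arguments": {"rows": [{"xyz": [0.2, -0.3, 1], "delta_rot": [-0.1, 0.1, 0.3], "fingers": 1}, {"xyz": [0.4, -0.5, 2], "delta_rot": [-0.2, 0.1, 0.3], "fingers": 1}, {"xyz": [0.4, -0.5, 3], "delta_rot": [-0.2, 0.1, 0.3], "fingers": 1}, {"xyz": [0.4, -0.5, 3.9], "delta_rot": [-0.2, 0.1, 0.3], "fingers": 1}, {"xyz": [0.4, -0.5, 3.9], "delta_rot": [-0.2, 0.1, 0.3], "fingers": 1}]}}

```text
clock: 17.55
tcp_pos: [0.5865, 0.1216, 0.203]
orientation: [3.128, 0.284, -0.007]
contact_force: [0.0, -0.0, -5.2]
grip_width: 0.0532
```

```bash
python3 go.py .588 .1238 .205 -79.8; python3 - <<'E'
from h import *
c=cam('wrist');im=imaging.grab_frame('wrist');cv2.imwrite('pics/w18.png',im)
b=imaging.grab_frame('top');cv2.imwrite('pics/t18.png',cv2.resize(b[180:320,200:400],(800,560),interpolation=cv2.INTER_CUBIC))
b=imaging.grab_frame('scene');cv2.imwrite('pics/s18.png',cv2.resize(b[150:300,240:440],(800,600),interpolation=cv2.INTER_CUBIC))
E
python3 go.py .588 .1238 .205 -79.8
```

```text
clk 17.55 tcp [0.5865 0.1216 0.203 ] yaw -79.6 tilt 0.24 grip 0.0532 F [ 0.  -0.  -5.2] j [-1.06  0.62  1.09  1.82 -0.61  1.1  -1.13]
xyz [0.19, -0.18, -0.2] rot [0.0, 0.2, 0.2]
clk 17.70 tcp [0.5882 0.1218 0.2056] yaw -79.6 tilt 0.01 grip 0.0535 F [-0.1  0.4 -3.2] j [-1.06  0.61  1.1   1.81 -0.61  1.1  -1.13]
xyz [0.02, -0.2, 0.06] rot [0.0, 0.0, 0.2]
```

View pics/w18.png

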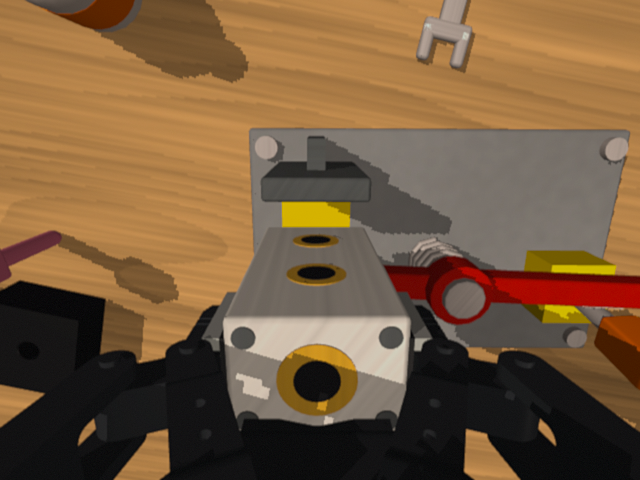

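View pics/s18.png

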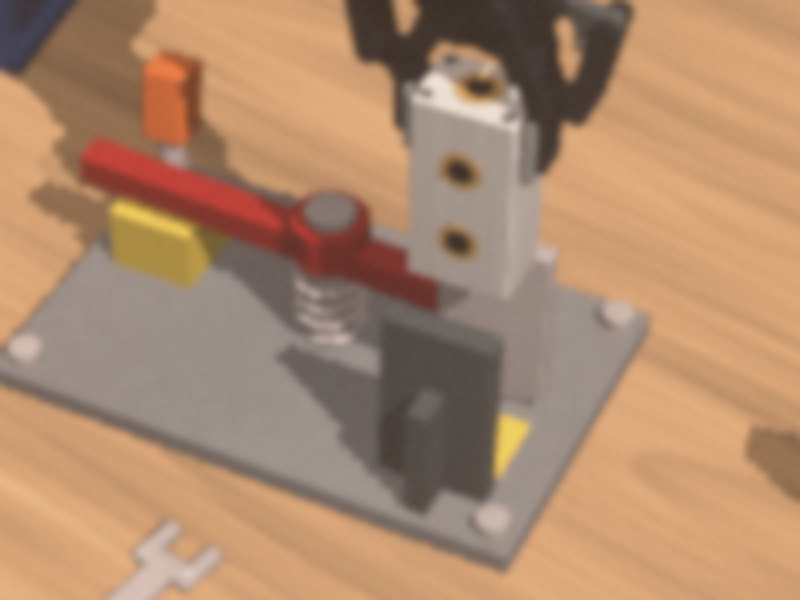

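View pics/t18.png

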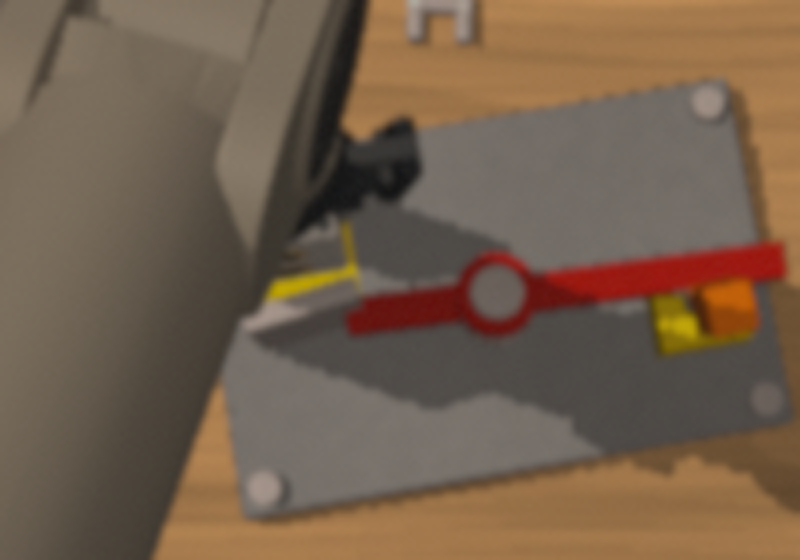

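```bash
python3 - <<'E'
from h import *
a=np.radians(10.1);ca,sa=np.cos(a),np.sin(a);N=np.array([.5866,.1235])
def F(w): d=w[:2]-N; return np.array([ca*d[0]+sa*d[1]+.042,-sa*d[0]+ca*d[1]+.1])*1000
for uv in [(357,273),(362,287),(243,320),(300,293)]:
    p=(200+uv[0]/4-.4,180+uv[1]/4-.4); print(uv,F(ray('top',p,.126)).round(1))
im=cv2.imread('pics/t1.png')
for uv in [(110,212),(112,222),(186,184),(187,196)]:
    p=(220+uv[0]*200/533-.4,180+uv[1]*150/400-.4); print(uv,F(ray('top',p,.126)).round(1))
# fixed jaw in t1
for uv in [(98,147),(176,133)]:
    p=(220+uv[0]*200/533-.4,180+uv[1]*150/400-.4); print('fixed bottomedge',uv,F(ray('top',p,.126)).round(1))
# body bottom edge in w18: need camera pose at the time; approximate now
c=cam('wrist')
for u in [(269,228),(362,228)]: print('body far bottom edge',F(ray(None,u,.137,c)).round(1))
for u in [(262,200),(370,200)]: print('jaw top front edge',F(ray(None,u,.126,c)).round(1))
E
```

```text
(357, 273) [17.7 67.9]
(362, 287) [10.3 66.6]
(243, 320) [  4. 128.]
(300, 293) [12.6 97.8]
(110, 212) [  4.8 126.9]
(112, 222) [ -2.9 126.5]
(186, 184) [16.  67.1]
(187, 196) [ 6.9 67.8]
fixed bottomedge (98, 147) [ 55.3 128.2]
fixed bottomedge (176, 133) [55.9 68.2]
body far bottom edge [ 59.4 125.4]
body far bottom edge [59.7 74. ]
jaw top front edge [ 73.  130.3]
jaw top front edge [73.4 68.7]
```

Request:
{"name": "jog_arm", "arguments": {"rows": [{"xyz": [0.25, 0, 0], "delta_rot": [0, 0, 0.1], "fingers": 1}, {"xyz": [0.5, 0, 0], "delta_rot": [0, 0, 0.1], "fingers": 1}, {"xyz": [0.5, 0, 0], "delta_rot": [0, 0, 0.1], "fingers": 1}, {"xyz": [0.5, 0, 0.5], "delta_rot": [0, 0, 0.1], "fingers": 1}, {"xyz": [0.5, 0, 0.5], "delta_rot": [0, 0, 0.1], "fingers": 1}]}}

```text
clock: 18.12
tcp_pos: [0.5927, 0.1228, 0.1999]
orientation: [3.129, 0.282, -0.002]
contact_force: [-0.9, -0.3, -4.3]
grip_width: 0.0535
```

```bash
python3 - <<'E'
from h import *
c=cam('wrist');t,M=tool();im=imaging.grab_frame('wrist');print(t)
cv2.imwrite('pics/w19.png',cv2.resize(im[140:260,220:420],(800,480),interpolation=cv2.INTER_CUBIC))
import pickle;pickle.dump((c,t,M),open('c19.pkl','wb'))
E
python3 go.py .592 .1238 .18 -79.8
```

```text
[0.59273312 0.12280113 0.19985371]
clk 18.17 tcp [0.5927 0.1228 0.2   ] yaw -79.7 tilt 0.07 grip 0.0530 F [ 0.9 -1.2 -4.2] j [-1.05  0.63  1.09  1.81 -0.62  1.1  -1.13]
xyz [-0.05, -0.11, 2.0] rot [-0.0, 0.1, 0.1]
```

View pics/w19.png

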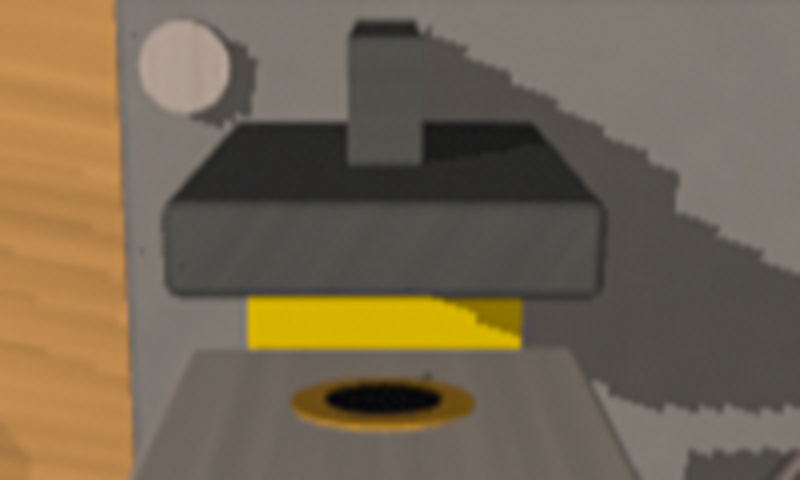

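```bash
python3 - <<'E'
from h import *
import pickle;c,t,M=pickle.load(open('c19.pkl','rb'))
a=np.radians(10.1);ca,sa=np.cos(a),np.sin(a);N=np.array([.5866,.1235])
def F(w): d=w[:2]-N; return np.array([ca*d[0]+sa*d[1]+.042,-sa*d[0]+ca*d[1]+.1])*1000
for u in [(268.75,227),(363,227)]: print('body',F(ray(None,u,.1325,c)).round(1))
for u in [(261.3,214.2),(371,214.2)]: print('jaw',F(ray(None,u,.126,c)).round(1))
print('corner screw etc plate corner px pred', proj(None,[N[0]+ca*.068-sa*.055,N[1]+sa*.068+ca*.055,.016],c))
print('mark right/left near', F(ray(None,(282,227),.016,c)),F(ray(None,(350.5,227),.016,c)))
E
```

```text
body [ 64.9 125.5]
body [65.1 73.8]
jaw [ 70.6 130.3]
jaw [70.9 68.8]
corner screw etc plate corner px pred [[247.31995168 136.81934485]]
mark right/left near [ 35.6161065  128.64786956] [35.88675312 70.16946679]
```

Request:
{"name": "jog_arm", "arguments": {"rows": [{"xyz": [-0.15, 0, 0.5], "delta_rot": [0, 0, 0.1], "fingers": 1}, {"xyz": [-0.15, 0, 1.5], "delta_rot": [0, 0, 0.1], "fingers": 1}, {"xyz": [-0.15, 0, 2.7], "delta_rot": [0, 0, 0.1], "fingers": 1}, {"xyz": [-0.15, 0, 3.9], "delta_rot": [0, 0, 0.1], "fingers": 1}, {"xyz": [-0.15, 0, 5], "delta_rot": [0, 0, 0.1], "fingers": 1}]}}

```text
clock: 18.58
tcp_pos: [0.5905, 0.1226, 0.1481]
orientation: [3.129, 0.279, -0.004]
contact_force: [0.7, -0.2, -4.2]
grip_width: 0.0533
```

```bash
python3 - <<'E'
from h import *
im=imaging.grab_frame('wrist')
cv2.imwrite('pics/w20.png',im)
E
python3 go.py .5912 .1232 .0835 -79.8
```

```text
clk 18.63 tcp [0.5893 0.1226 0.1462] yaw -79.8 tilt 0.32 grip 0.0533 F [-1.3  0.7 -6.2] j [-1.01  0.68  1.02  1.86 -0.68  1.01 -1.08]
xyz [0.23, -0.03, 6.26] rot [0.0, 0.3, 0.0]
```

View pics/w20.png

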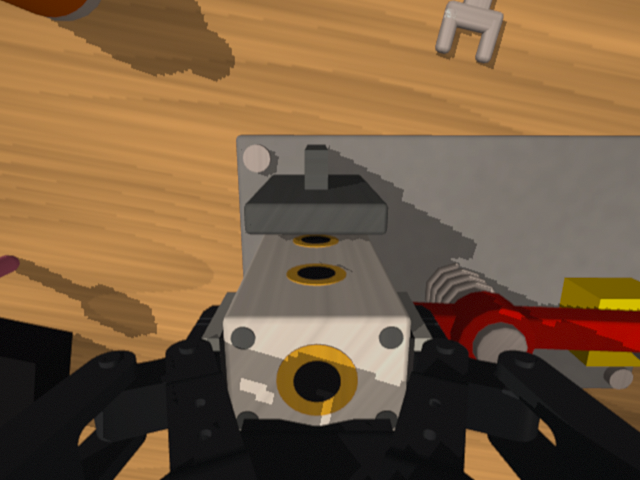

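Request:
{"name": "jog_arm", "arguments": {"rows": [{"xyz": [0.1, 0, 1], "delta_rot": [0, 0.2, 0], "fingers": 1}, {"xyz": [0.1, 0, 2.2], "delta_rot": [0, 0.2, 0], "fingers": 1}, {"xyz": [0.1, 0, 3.4], "delta_rot": [0, 0.2, 0], "fingers": 1}, {"xyz": [0.1, 0, 4.4], "delta_rot": [0, 0.2, 0], "fingers": 1}, {"xyz": [0.1, 0, 5.2], "delta_rot": [0, 0.2, 0], "fingers": 1}]}}

```text
clock: 19.05
tcp_pos: [0.5896, 0.1227, 0.0926]
orientation: [3.128, 0.279, -0.005]
contact_force: [0.7, -0.4, -3.9]
grip_width: 0.0535
```

```bash
python3 - <<'E'
from h import *
c=cam('wrist');t,M=tool();im=imaging.grab_frame('wrist');print(t)
cv2.imwrite('pics/w21.png',im)
E
python3 go.py .5912 .1232 .0835 -79.8
```

```text
[0.58956151 0.122679   0.0926392 ]
clk 19.10 tcp [0.5889 0.1227 0.0916] yaw -79.8 tilt 0.27 grip 0.0534 F [-1.5  0.2 -4.7] j [-0.96  0.74  0.95  1.89 -0.76  0.92 -1.03]
xyz [0.24, -0.01, 0.8] rot [0.0, 0.3, 0.0]
```

View pics/w21.png

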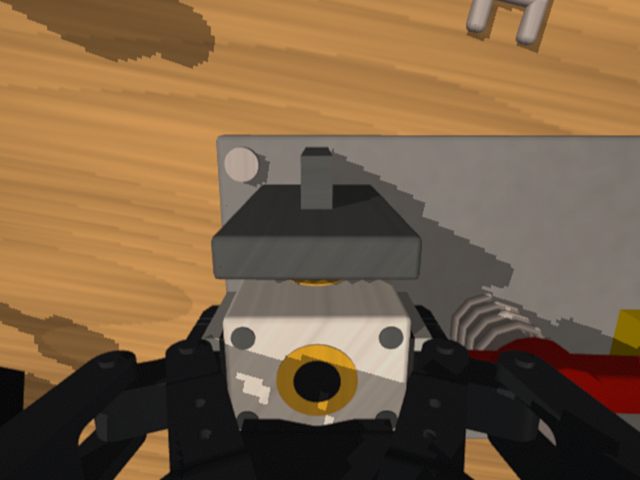

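Clear of both jaws; lower the last 8 mm in 1–2 mm steps.

Request:
{"name": "jog_arm", "arguments": {"rows": [{"xyz": [0, 0, 0.2], "delta_rot": [0, 0.2, 0], "fingers": 1}, {"xyz": [0, 0, 0.4], "delta_rot": [0, 0.2, 0], "fingers": 1}, {"xyz": [0, 0, 0.5], "delta_rot": [0, 0.2, 0], "fingers": 1}, {"xyz": [0, 0, 0.6], "delta_rot": [0, 0.2, 0], "fingers": 1}, {"xyz": [0, 0, 0.65], "delta_rot": [0, 0.2, 0], "fingers": 1}]}}

```text
clock: 19.52
tcp_pos: [0.5891, 0.1228, 0.0853]
orientation: [3.129, 0.28, -0.001]
contact_force: [0.3, 1.2, -4.5]
grip_width: 0.0531
```

```bash
python3 go.py .5912 .1232 .0835 -79.8
```

```text
clk 19.52 tcp [0.5891 0.1228 0.0853] yaw -79.8 tilt 0.05 grip 0.0531 F [ 0.3  1.2 -4.5] j [-0.96  0.75  0.94  1.9  -0.77  0.91 -1.03]
xyz [0.21, -0.01, 0.18] rot [0.0, 0.0, 0.0]
```

Request:
{"name": "jog_arm", "arguments": {"rows": [{"xyz": [0, 0, 0.1], "delta_rot": [0, 0, 0], "fingers": 1}, {"xyz": [0, 0, 0.15], "delta_rot": [0, 0, 0], "fingers": 1}, {"xyz": [0, 0, 0.2], "delta_rot": [0, 0, 0], "fingers": 1}, {"xyz": [0, 0, 0.25], "delta_rot": [0, 0, 0], "fingers": 1}, {"xyz": [0, 0, 0.25], "delta_rot": [0, 0, 0], "fingers": 1}]}}

```text
clock: 19.93
tcp_pos: [0.5894, 0.1228, 0.0837]
orientation: [-3.129, -0.28, -0.0]
contact_force: [-1.7, 1.3, 3.9]
grip_width: 0.0536
```

Request:
{"name": "jog_arm", "arguments": {"rows": [{"xyz": [0, 0, 0], "delta_rot": [0, 0, 0], "fingers": 0.3}, {"xyz": [0, 0, 0], "delta_rot": [0, 0, 0], "fingers": 0.2}, {"xyz": [0, 0, 0], "delta_rot": [0, 0, 0], "fingers": 0.15}, {"xyz": [0, 0, 0], "delta_rot": [0, 0, 0], "fingers": 0.15}, {"xyz": [0, 0, 0], "delta_rot": [0, 0, 0], "fingers": 0.15}]}}

```text
clock: 20.35
tcp_pos: [0.5895, 0.1228, 0.0837]
orientation: [-3.129, -0.279, -0.0]
contact_force: [-0.1, 1.4, 1.0]
grip_width: 0.0723
```

Request:
{"name": "jog_arm", "arguments": {"rows": [{"xyz": [0, 0, -1], "delta_rot": [0, 0, 0], "fingers": 0.15}, {"xyz": [0, 0, -3], "delta_rot": [0, 0, 0], "fingers": 0.15}, {"xyz": [0, 0, -6], "delta_rot": [0, 0, 0], "fingers": 0.15}, {"xyz": [0, 0, -9], "delta_rot": [0, 0, 0], "fingers": 0.15}, {"xyz": [0, 0, -12], "delta_rot": [0, 0, 0], "fingers": 0.15}]}}

```text
clock: 20.77
tcp_pos: [0.5893, 0.1223, 0.2056]
orientation: [3.129, 0.278, 0.0]
contact_force: [0.7, -0.6, 0.6]
grip_width: 0.0728
```

```bash
python3 go.py .5894 .1228 .26 -79.8; python3 - <<'E'
from h import *
c=cam('wrist');im=imaging.grab_frame('wrist');cv2.imwrite('pics/w22.png',im)
import pickle;pickle.dump(c,open('c22.pkl','wb'))
b=imaging.grab_frame('scene');cv2.imwrite('pics/s22.png',cv2.resize(b[150:300,240:440],(800,600),interpolation=cv2.INTER_CUBIC))
E
```

```text
clk 20.77 tcp [0.5893 0.1223 0.2056] yaw -79.8 tilt 0.02 grip 0.0728 F [ 0.7 -0.6  0.6] j [-1.06  0.62  1.1   1.81 -0.61  1.1  -1.13]
xyz [0.02, -0.04, -5.44] rot [0.0, -0.0, -0.0]
```

View pics/w22.png

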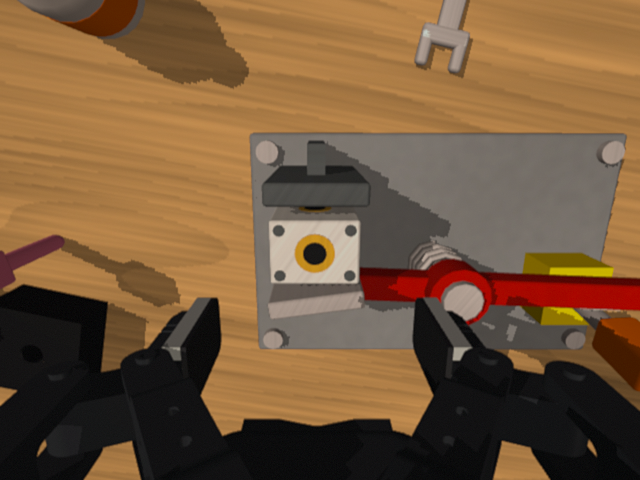

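View pics/s22.png

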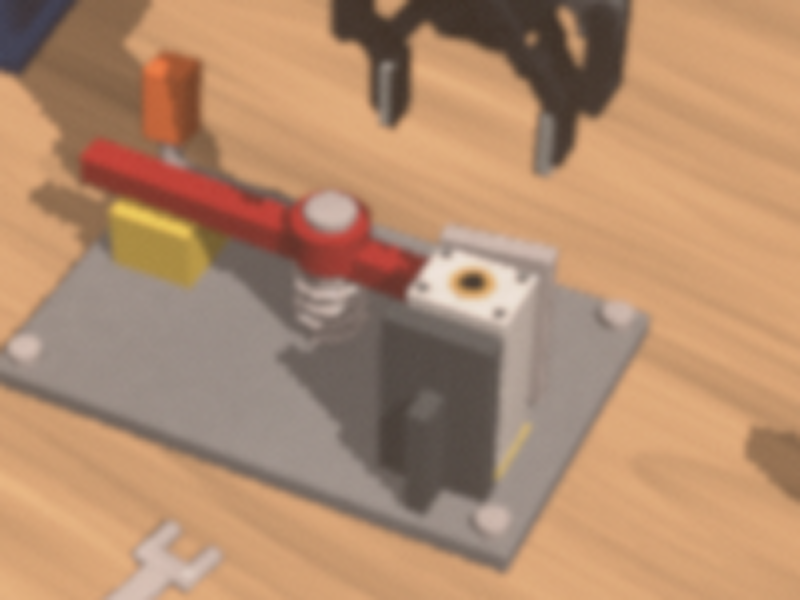

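```bash
python3 - <<'E'
from h import *
import pickle;c=pickle.load(open('c22.pkl','rb'))
a=np.radians(10.1);ca,sa=np.cos(a),np.sin(a);N=np.array([.5866,.1235])
def F(w): d=w[:2]-N; return (np.array([ca*d[0]+sa*d[1]+.042,-sa*d[0]+ca*d[1]+.1])*1000).round(1)
for u in [(269,220.5),(360,219.5),(271,282.5),(359,282.5),(314.5,254)]: print('body',F(ray(None,u,.126,c)))
for u in [(264,206),(369,205.5)]: print('jaw',F(ray(None,u,.126,c)))
E
```

```text
body [ 62.4 126.9]
body [63.1 74.3]
body [ 23.9 126.8]
body [24.1 73.6]
body [ 42.1 100.5]
jaw [ 70.9 129.5]
jaw [71.3 69.4]
```

Request:
{"name": "jog_arm", "arguments": {"rows": [{"xyz": [0, 0, -2], "delta_rot": [0, 0, 0], "fingers": 0.15}, {"xyz": [0, 0, -4], "delta_rot": [0, 0, 0], "fingers": 0.15}, {"xyz": [0, 0, -5], "delta_rot": [0, 0, 0], "fingers": 0.15}, {"xyz": [0, 0, -5], "delta_rot": [0, 0, 0], "fingers": 0.15}, {"xyz": [0, 0, -5], "delta_rot": [0, 0, 0], "fingers": 0.15}]}}

```text
clock: 21.28
tcp_pos: [0.5918, 0.1222, 0.2587]
orientation: [-3.128, -0.279, -0.013]
contact_force: [0.2, -0.4, -0.8]
grip_width: 0.0724
```

```bash
python3 - <<'E'
from h import *
b=imaging.grab_frame('scene');cv2.imwrite('pics/s23.png',b)
o=r.get_obs();print(o['clock'],o['contact_force'],o['tcp_pos'])
print(r.hand_in())
E
```

```text
21.3333 [-0.00698916  0.08671033 -0.31424597] [0.59142275 0.12229795 0.25796482]
the job is handed in; nothing more can be done
None
```

View pics/s23.png

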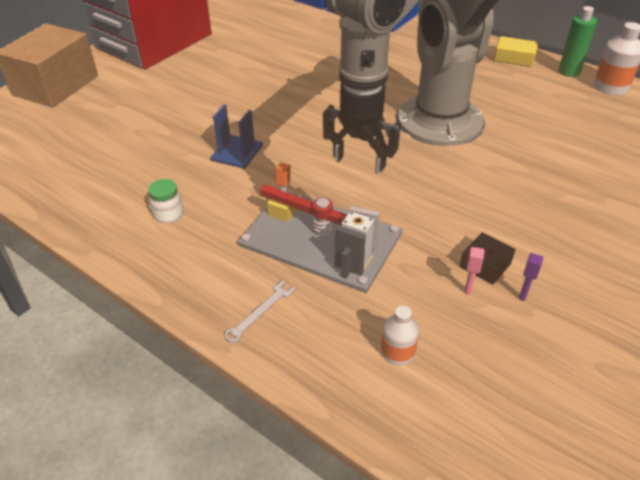

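The job is finished and handed in at 21.3 s. I pushed the red arm open with the shank of the orange pin, dropped the pin into the boss and let it go. I then took the valve body across its 40 mm, stood it on the bench, regripped it a quarter turn round across its 54 mm, and set it down on the mark.

**Last checks:**
- **Valve body:** the wrist picture after release puts its top centre at about fixture (42–43, 100) mm, against the mark at (42, 100). It looked square and upright. Its top measured about 39 × 53 mm at the assumed 126 mm height, so it sits on the plate.
- **Pin and arm:** the last pictures show the pin still in the hole with the red bar resting on it. I did not measure the pin's depth or the arm's angle after release. By the gripper's height, the pin was about 32 mm deep when I let it go.
- **Bystanders:** the oil bottle, jar, wrench and look-alike pins look unmoved in the final picture.
- **Robot:** at hand-in the tool was about 13 cm above the body and the force reading was close to zero.

**Disagreement:** fixture position estimates from the different cameras differed by 1–3 mm. I lined up the final lowering on the clearance to the fixed jaw seen in the wrist picture instead.

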